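# Stop, load, balance and restart the tube mixer

### The arm

A 6-joint arm with a two-finger parallel gripper is mounted at the origin on the work surface. World frame = base frame: x ahead of the robot, y to its left, z up, the work surface at z = 0. Lengths are in m, angles in rad, forces in N, time in s.
With the tool pointing down it reaches from about 0.25 to 0.775 m from the base axis. Payload 4 kg.
Tool frame: the origin (TCP) lies between the finger pads; the fingertips stand 11 mm ahead of it and the grasp point (between the pads) lies 8 mm behind it (robot.tip_extent is the z of the fingertips in the tool frame, in m); z points along the fingers, y is the line along which they close (so a half turn about z gives the same grasp; the last joint's range is limited). The gripper opens to 94 mm and grips with 3 to 60 N. Pads are 16 mm wide; open, the fingers measure 119 mm over their backs; the gripper's body (75 mm by 177 mm) begins 78 mm behind the grasp point.
Start: joints at [1.113, 0.087, 1.371, -0, 1.684, -0.103], TCP at [0.191, 0.516, 0.217] pointing down, gripper open.
Joint ranges: [-3.1, 3.1], [-0.76, 2.03], [0.27, 2.55], [-1.08, 4.22], [0.17, 2.65], [-2.57, 2.57]. Speed limits (rad/s): [2.79, 2.79, 3.14, 3.14, 3.14, 3.14].

### API

Orientations are given as [roll, pitch, yaw] about the fixed x, y, z axes, in that order (R = Rz(yaw) Ry(pitch) Rx(roll)).
In Python, from bench import robot, imaging gives the robot as it stands.
- The arm moves only by the shell command python3 -m pendant 'ROWS'. ROWS is JSON, a list of rows, each a list of 7 numbers: the shift along the world's x, y, z in cm, then the turn, a rotation vector about the world's x, y, z in degrees, then the opening, from 0 (shut) to 1 (fully open). In form: [[dx, dy, dz, ax, ay, az, jaw], ...]. A call has 1 to 8 rows; each row shifts and turns the commanded pose from where the row before left it; what a row does not reach is not made up. A row lasts 1/10 s, in which the tool goes at most 50 mm and 8.59 degrees, less where a joint would pass 70% of its speed; a pose out of reach is approached as far as the arm can. A call is refused whole if a number of a shift passes 5 or a number of a turn 8.59, either way. A call with a gripper value outside its range is refused whole. The fingers move at their own pace and stop on an object; the grip force is fixed at half the most. Time passes only in rows, so rows that do not move let the fingers close. It gives the time, the measured TCP pose, the force, the opening and the grip force at its end, in the units of the state.
- robot.get_obs(): the state, without advancing time (a new reading comes with each control period).
- imaging.snapshot(name): name is "side" or "top"; returns the picture (420x560x3 uint8, red, green, blue); there is no depth.
- imaging.camera_params(name): a dict with "camera_matrix" (3x3 intrinsics, pixels), "R" (3x3) and "t" (3): a world point X has camera coordinates R X + t. Camera axes: x right, y down, z forward; pixel columns grow to the right and rows downward; lengths in m; the calibration is good to about 2 mm. A picture is of the moment at which its call begins. camera_params takes no time and is no camera call.
- robot.close_job(): hands the job in; it is judged then, once.
The state is a dict: "time": time; "joint_positions": joint angles; "qvel": joint speeds; "joint_torque": joint torques, N m; "tool_pos": TCP position; "ee_rot": TCP orientation; "wrist_force": force on the tool from outside, world axes, zero at the start; "wrist_torque": the same for the moment, N m; "width": finger opening in m; "finger_force": force on a finger pad.
Only numpy, scipy, OpenCV 4.12 (cv2) and the standard library are available. Lean on these libraries where they do the work, as an engineer would, in place of code of your own. Each camera call takes 0.05 s, during which the arm holds its last target. There are 200 camera calls.

### The job

The tube mixer is still running: press its sprung knob down and, keeping it pressed, turn it anticlockwise to the stop to switch it off, then let it spring up. With the mixer off, lay every violet-capped sample tube from the bench flat in the mixer's cradles, one to a cradle, all with their caps towards the backplate, and slide the large steel collar down over the spindle until it rests on the deck. Last, press the knob again and turn it clockwise to the other stop, let it spring up, and leave everything else on the bench where it is.

Things in the scene. Friction and masses are not known exactly. Their poses are not given: they have to be found in the camera images.
- mixer: The tube mixer: white bench instrument, base 190 (x) x 370 mm (y), flat deck 50 mm above the bench; fixed, but elsewhere and slightly turned each time. Origin under its centre; x towards the backplate, y along the row of cradles towards the control panel, z up. Two grey combs stand across the deck; between them the deck is open for the fingers.
- cradles (a point): Centre of the middle one of 5 cradles, at the axis height of a lying tube (26 mm above the deck). Axes as the mixer. Combs (12 mm thick) at x = -33 and +33 mm form cradles at y = -92, -46, 0, 46, 92 mm; a tube lies in one along x, centred at x = 0. Cradles are 24 mm wide, their floor 18 mm above the deck; the teeth between (22 mm wide) rise 10 mm above that floor.
- backplate (a point): Point on the mixer's backplate, a steel strip 256 mm long whose inner face is at x = +74 mm from the cradles point and whose top is 86 mm above the bench; the caps of lying tubes point to it. Axes as the mixer.
- spindle_foot (a point): Foot of the mixer's spindle, on the deck 50 mm above the bench: an upright steel shaft 20 mm in diameter, 45 mm tall with a bevelled top, on the control panel 90 mm from the knob's axis (further along the mixer's +x). Axes as the mixer.
- knob_grip (a point): Point on the knob's axis at the height to grip, 94 mm above the bench with the knob up. The knob is an upright black bar, 40 mm long along this frame's x, 13 mm thick along its y, from 72 to 108 mm above the bench, over a round black bezel (top 63 mm above the bench). A white line marks its -x end. The frame turns and sinks with the knob.
- knob_press (a joint): How far the sprung knob is pressed down, m: 0 up, 0.007 at the bottom. It takes about 6 N to start and 9.5 N at the bottom and springs back up. Up, it is locked to its present setting; pressed more than 0.005 it turns freely.
- knob_turn (a joint): Knob angle, rad, growing clockwise seen from above: 0 = off (anticlockwise stop), 1.3 = full running time (clockwise stop). It can rise only at off (below 0.10), at full (above 1.20) or in a part-time notch (0.42 to 0.88, where it starts); between these it stays down when let go.
- tube1: Capped square-section sample tube with rounded edges, clear with a paper label and a 23 mm violet cap, 100 mm long, 16 x 16 mm across, about 30 g; origin at its centre, x along it towards the cap. Lies on the bench at the start. 3 to 5 such tubes, all alike, are there.
- tube2: Capped square-section sample tube with rounded edges, clear with a paper label and a 23 mm violet cap, 100 mm long, 16 x 16 mm across, about 30 g; origin at its centre, x along it towards the cap. Lies on the bench at the start. 3 to 5 such tubes, all alike, are there.
- tube3: Capped square-section sample tube with rounded edges, clear with a paper label and a 23 mm violet cap, 100 mm long, 16 x 16 mm across, about 30 g; origin at its centre, x along it towards the cap. Lies on the bench at the start. 3 to 5 such tubes, all alike, are there.
- tube4: Capped square-section sample tube with rounded edges, clear with a paper label and a 23 mm violet cap, 100 mm long, 16 x 16 mm across, about 30 g; origin at its centre, x along it towards the cap. Lies on the bench at the start. 3 to 5 such tubes, all alike, are there.
- tube5: Capped square-section sample tube with rounded edges, clear with a paper label and a 23 mm violet cap, 100 mm long, 16 x 16 mm across, about 30 g; origin at its centre, x along it towards the cap. Lies on the bench at the start. 3 to 5 such tubes, all alike, are there.
- collar: The balance collar, the larger of two steel rings: 52 mm outer diameter, 25 mm bore, 28 mm high, about 0.3 kg; origin at the centre of its underside, z along the bore. Lies flat on the bench at the start.
- spacer: A small steel ring, 32 mm outer diameter, 14 mm bore, 14 mm high; not needed, leave it. Origin at the centre of its underside.
- jar: White jar, 56 mm diameter, 70 mm tall; bystander. Origin under its centre.
- pot: Small white pot, 40 mm diameter, 35 mm tall; bystander. Origin under its centre.
- slide_box: Green box of slides, 80 x 30 x 28 mm; bystander. Origin under its centre, x along it.
- marker: Marker pen, 125 mm long, 12 mm thick; bystander. Origin under its centre, x along it.
Mind the look-alikes: they are no part of the job. Leave any green look-alike of the collar alone.

How it is judged:
On the way, in this order (a step that is already met when the one before it is completed fails the run):
1. the mixer is switched off: knob at its anticlockwise stop and sprung up (value of joint knob_turn below 0.12 rad and value of joint knob_press below 0.002 m), for 0.2 s.
2. with the mixer off, every tube lies in a cradle, cap to the backplate, and the collar is down on the spindle (x of tube1 in the frame of cradles between -0.013 and 0.013 m and y of tube1 in the frame of cradles between -0.115 and 0.115 m and z of tube1 in the frame of cradles between -0.004 and 0.004 m and angle between tube1's own x axis and vertical between 1.5 and 1.64 rad and x of backplate in the frame of tube1 above 0.03 m and linear speed of each of tube1, tube2, tube3, tube4, tube5, collar below 0.03 m/s and x of tube2 in the frame of cradles between -0.013 and 0.013 m and y of tube2 in the frame of cradles between -0.115 and 0.115 m and z of tube2 in the frame of cradles between -0.004 and 0.004 m and angle between tube2's own x axis and vertical between 1.5 and 1.64 rad and x of backplate in the frame of tube2 above 0.03 m and x of tube3 in the frame of cradles between -0.013 and 0.013 m and y of tube3 in the frame of cradles between -0.115 and 0.115 m and z of tube3 in the frame of cradles between -0.004 and 0.004 m and angle between tube3's own x axis and vertical between 1.5 and 1.64 rad and x of backplate in the frame of tube3 above 0.03 m and x of tube4 in the frame of cradles between -0.013 and 0.013 m and y of tube4 in the frame of cradles between -0.115 and 0.115 m and z of tube4 in the frame of cradles between -0.004 and 0.004 m and angle between tube4's own x axis and vertical between 1.5 and 1.64 rad and x of backplate in the frame of tube4 above 0.03 m and x of tube5 in the frame of cradles between -0.013 and 0.013 m and y of tube5 in the frame of cradles between -0.115 and 0.115 m and z of tube5 in the frame of cradles between -0.004 and 0.004 m and angle between tube5's own x axis and vertical between 1.5 and 1.64 rad and x of backplate in the frame of tube5 above 0.03 m and horizontal distance between collar and spindle_foot below 0.006 m and z of collar in the frame of spindle_foot below 0.004 m and angle between collar's own z axis and vertical below 0.1 rad and value of joint knob_turn below 0.12 rad), for 0.2 s.
3. the mixer is running again: knob at its clockwise stop and sprung up (value of joint knob_turn above 1.18 rad and value of joint knob_press below 0.002 m), for 0.2 s.
At the end, for the whole second after the job is handed in: Every tube present lies flat and level in a cradle (centred along it within 13 mm, height within 4 mm), cap towards the backplate; the collar rests flat around the spindle within 4 mm of the deck; the knob is up within 2 mm and within 0.12 rad of its clockwise stop; all at rest (all of step 3 and x of tube1 in the frame of cradles between -0.013 and 0.013 m and y of tube1 in the frame of cradles between -0.115 and 0.115 m and z of tube1 in the frame of cradles between -0.004 and 0.004 m and angle between tube1's own x axis and vertical between 1.5 and 1.64 rad and x of backplate in the frame of tube1 above 0.03 m and linear speed of each of tube1, tube2, tube3, tube4, tube5, collar below 0.03 m/s and x of tube2 in the frame of cradles between -0.013 and 0.013 m and y of tube2 in the frame of cradles between -0.115 and 0.115 m and z of tube2 in the frame of cradles between -0.004 and 0.004 m and angle between tube2's own x axis and vertical between 1.5 and 1.64 rad and x of backplate in the frame of tube2 above 0.03 m and x of tube3 in the frame of cradles between -0.013 and 0.013 m and y of tube3 in the frame of cradles between -0.115 and 0.115 m and z of tube3 in the frame of cradles between -0.004 and 0.004 m and angle between tube3's own x axis and vertical between 1.5 and 1.64 rad and x of backplate in the frame of tube3 above 0.03 m and x of tube4 in the frame of cradles between -0.013 and 0.013 m and y of tube4 in the frame of cradles between -0.115 and 0.115 m and z of tube4 in the frame of cradles between -0.004 and 0.004 m and angle between tube4's own x axis and vertical between 1.5 and 1.64 rad and x of backplate in the frame of tube4 above 0.03 m and x of tube5 in the frame of cradles between -0.013 and 0.013 m and y of tube5 in the frame of cradles between -0.115 and 0.115 m and z of tube5 in the frame of cradles between -0.004 and 0.004 m and angle between tube5's own x axis and vertical between 1.5 and 1.64 rad and x of backplate in the frame of tube5 above 0.03 m and horizontal distance between collar and spindle_foot below 0.006 m and z of collar in the frame of spindle_foot below 0.004 m and angle between collar's own z axis and vertical below 0.1 rad); the robot touches nothing.
It fails at once if the knob is forced round past its lock without being pressed (value of joint knob_press below 0.0025 m and (value of joint knob_turn between 0.2 and 0.32 rad or value of joint knob_turn between 0.98 and 1.1 rad)).
It fails at once if a bystander (spacer ring, jar, pot, slide box, marker) is moved more than 30 mm (distance of any of spacer, jar, pot, slide_box, marker from where it was at the start of the episode above 0.03 m).
Of tube1, tube2, tube3, tube4, tube5 only 3 to 5 are there at a start; the rules pass over those that are not, and their reading is None.
At some moment in a run one of tube1, tube2, tube3, tube4, tube5, collar may be knocked a few centimetres aside while the robot is not near it.
Once in a run the grip may slacken for a moment while it holds something.
It also fails if it takes over 210 s, if anything falls off the work surface, if the arm or the gripper's body presses on something with over 40 N, if the wrist force passes 120 N, or if a joint passes its speed limit or range.

## Working session

There is one attempt and no reset: what is moved stays moved. The work goes in short steps, Python scripts to look and compute and a shell command to move; the robot and the scene stay as the last step left them, time stands still between calls to the robot, and variables do not carry over. Pictures are saved under pics/ and viewed, at most 14 in all, crops included, and the job is handed in when it is done.

```bash
ls; mkdir -p pics
python3 - <<'E'
from bench import robot, imaging
import cv2
for n in("side","top"):
    im=imaging.snapshot(n); cv2.imwrite(f"pics/{n}0.png",im[:,:,::-1])
    p=imaging.camera_params(n); print(n,p)
print(robot.get_obs(), robot.tip_extent)
E
```

```text
pics
side {'camera_matrix': array([[417.46577833,   0.        , 272.64498885],
       [  0.        , 417.46577833, 210.51606104],
       [  0.        ,   0.        ,   1.        ]]), 'R': array([[-0.96570231, -0.25865354, -0.02274644],
       [-0.1281047 ,  0.55081718, -0.82473609],
       [ 0.22585004, -0.79353562, -0.56506016]]), 't': array([0.5477834 , 0.0656961 , 0.88417109])}
top {'camera_matrix': array([[509.82667591,   0.        , 288.91640552],
       [  0.        , 509.82667591, 198.24567513],
       [  0.        ,   0.        ,   1.        ]]), 'R': array([[-0.0148522 , -0.99954991,  0.02606499],
       [-0.99258554,  0.01159359, -0.12099397],
       [ 0.12063733, -0.02766876, -0.99231098]]), 't': array([0.10508219, 0.53993215, 1.12116361])}
{'time': 0.1, 'joint_positions': array([ 1.11290457e+00,  8.78750544e-02,  1.37209420e+00,  3.94699361e-05,
        1.68359140e+00, -1.03085534e-01]), 'qvel': array([ 0.00128508,  0.0002254 , -0.00534498, -0.00017866, -0.00016089,
        0.00052046]), 'joint_torque': array([ 1.91442690e-03, -3.41251659e+01, -3.03302586e+01,  7.19047431e-02,
        3.04490793e-02, -9.40843802e-05]), 'tool_pos': array([0.19085103, 0.51532626, 0.21542903]), 'ee_rot': array([-3.13963914e+00, -2.41532113e-04,  2.78679060e+00]), 'wrist_force': array([ 0.23447707, -0.20506488,  0.29155967]), 'wrist_torque': array([0.01615299, 0.03440709, 0.0125679 ]), 'finger_force': 0.0, 'width': 0.09420221183586401} 0.011
```

View pics/top0.png

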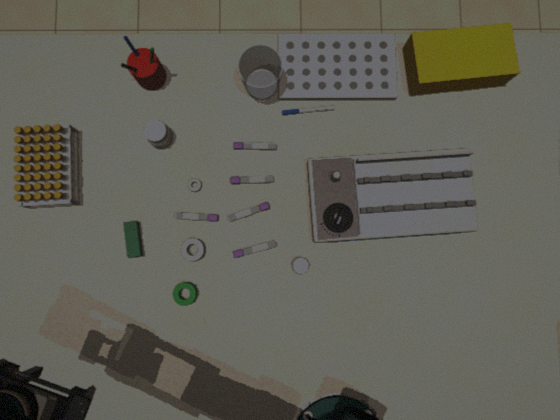

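View pics/side0.png

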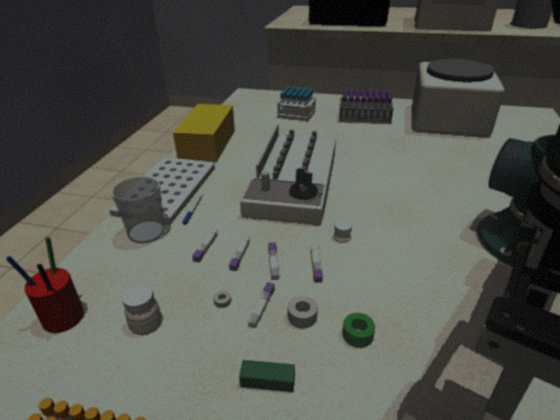

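Candidates, by top-view pixel:
- **Violet-capped tubes:** (255,146), (252,180), (197,216), (249,211), (255,249).
- **Collar:** the steel ring at (193,249). Not the green ring at (185,293) or the small spacer at (195,185).
- **Knob:** (338,217). The spindle is at (336,175).

The violet and yellow caps in racks are background look-alikes. I'll check this in close crops.

Run:
```python
import cv2,numpy as np
a=cv2.imread("pics/top0.png");
def g(c,s): return cv2.resize(np.clip(c.astype(float)*1.6,0,255).astype(np.uint8),None,fx=s,fy=s,interpolation=cv2.INTER_CUBIC)
cv2.imwrite("pics/c1.png",g(a[140:250,300:485],4.2))
cv2.imwrite("pics/c2.png",g(a[130:310,165:290],3.3))
b=cv2.imread("pics/side0.png"); cv2.imwrite("pics/c3.png",g(b[115:335,180:380],2.7))
```

```text
(no output)
```

View pics/c1.png

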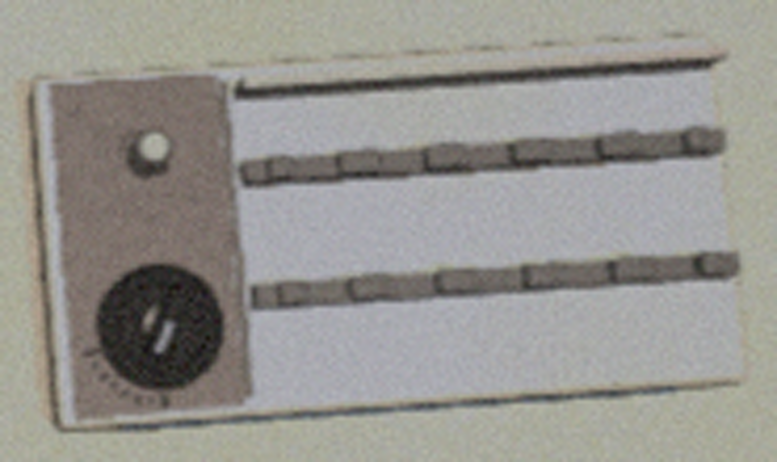

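View pics/c2.png

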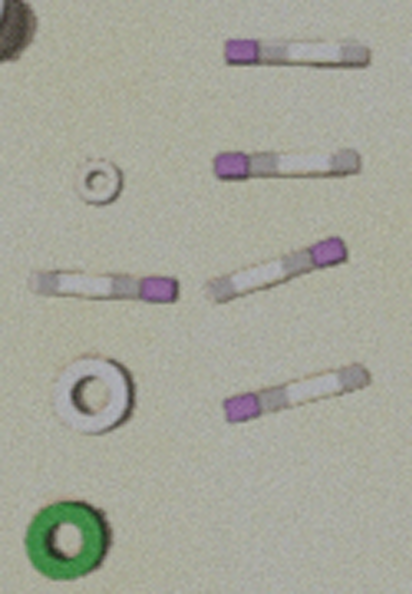

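View pics/c3.png

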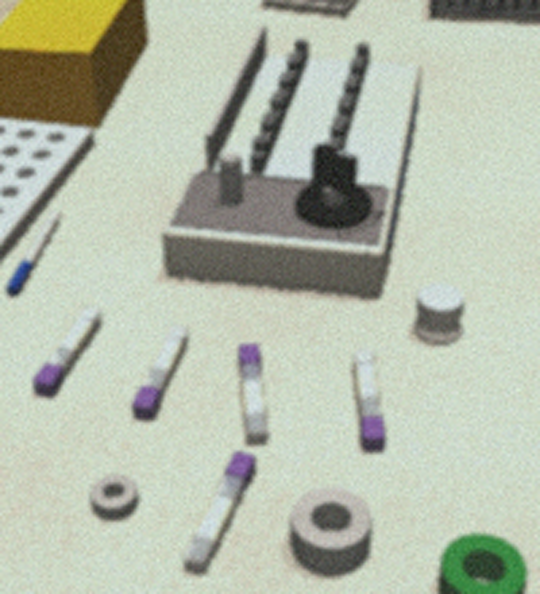

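Top view: five violet-capped tubes, with caps at about (238,146), (235,180), (213,217), (265,207) and (238,253). The steel collar is at (193,249), the green ring apart from it at (185,293). The spindle top is at about (336,175), the knob at about (338,217), and the backplate is towards world +x.

```bash
cat > h.py <<'E'
import cv2,numpy as np
from bench import robot,imaging
P={n:imaging.camera_params(n) for n in("side","top")}
def ray(n,px):
    p=P[n];d=p["R"].T@np.linalg.solve(p["camera_matrix"],[px[0],px[1],1.]);return -p["R"].T@p["t"],d
def plane(n,px,z):
    o,d=ray(n,px);return o+d*(z-o[2])/d[2]
def proj(n,X):
    p=P[n];c=p["camera_matrix"]@(p["R"]@np.asarray(X,float)+p["t"]);return c[:2]/c[2]
def tri(a,b):  # top px, side px -> point, gap mm
    (o1,d1),(o2,d2)=ray("top",a),ray("side",b)
    s=np.linalg.lstsq(np.c_[d1,-d2],o2-o1,rcond=None)[0];x,y=o1+s[0]*d1,o2+s[1]*d2
    return (x+y)/2,1000*np.linalg.norm(x-y)
def avg(n,k=4): return np.mean([imaging.snapshot(n).astype(float) for _ in range(k)],0)
def blobs(m,lo,hi):
    n,l,s,c=cv2.connectedComponentsWithStats(m.astype(np.uint8))
    return [(c[i],s[i,4],l==i) for i in range(1,n) if lo<=s[i,4]<=hi]
def violet(im): return (im[...,0]-im[...,1]>18)&(im[...,2]-im[...,1]>18)
def caps(im,lo=15,hi=200): return [b for b in blobs(violet(im),lo,hi)]
E
python3 - <<'E'
from h import *
T=avg("top",6);S=avg("side",6);np.save("T0",T);np.save("S0",S)
cv2.imwrite("pics/T0.png",T[:,:,::-1]);cv2.imwrite("pics/S0.png",S[:,:,::-1])
np.set_printoptions(precision=4,suppress=True)
ct=caps(T);cs=[c for c in caps(S) if c[0][1]>200]
print(len(ct),[c[0].round(1) for c in ct],[c[0].round(1) for c in cs])
sat=T.max(2)-T.min(2);val=T.mean(2)
print("bench",T[280,250],"label",T[146,262],"deck",T[190,410],"collar",T[241,186])
for c,a,m in ct:
    X=[(tri(c,d[0])+(d[0],)) for d in cs]; X=min(X,key=lambda x:x[1]); print("cap",c.round(1),a,X[0],round(X[1],1))
# knob zoom
def g(c,s,k): return cv2.resize(np.clip(c[:,:,::-1]*k,0,255).astype(np.uint8),None,fx=s,fy=s,interpolation=cv2.INTER_CUBIC)
A=g(T[195:240,315:360],9,3);B=g(S[160:210,280:325],9,3);B=cv2.resize(B,(A.shape[1],A.shape[0]));
cv2.imwrite("pics/k.png",np.hstack([A,g(S[160:205,280:325],9,3)]))
E
```

```text
5 [array([237.7, 144.6]), array([234.7, 179.5]), array([263.8, 205.9]), array([212.5, 217.2]), array([237.8, 253. ])] [array([272. , 245.7]), array([197.3, 253.3]), array([233.7, 261.5]), array([317.5, 272.8]), array([268.6, 286.5])]
bench [106.     107.1667 101.8333] label [107.1667 107.3333 110.1667] deck [107.5 109.  112. ] collar [106.8333 107.     103.8333]
cap [237.7 144.6] 47 [0.6702 0.2145 0.0122] 0.5
cap [234.7 179.5] 50 [0.5882 0.2216 0.0127] 0.3
cap [263.8 205.9] 49 [0.5267 0.1551 0.0122] 0.1
cap [212.5 217.2] 46 [0.5019 0.2721 0.0125] 0.3
cap [237.8 253. ] 51 [0.4202 0.2148 0.013 ] 0.0[ WARN:0@10.987] global loadsave.cpp:1063 imwrite_ Unsupported depth image for selected encoder is fallbacked to CV_8U.
```

View pics/k.png

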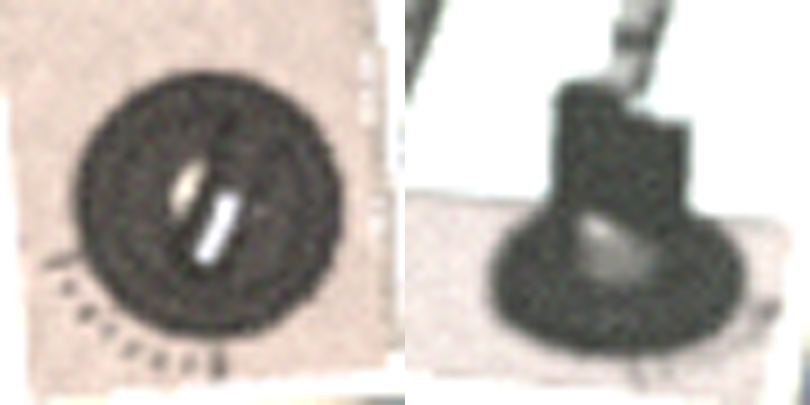

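Top view: the white line runs from (340.3,216.7) to (338.0,224.1), and the bezel centre is at (338.1,217.8). The scale ticks run from straight down (off) clockwise to the left (full).

```bash
cat >> h.py <<'E'
def label_mask(im):
    f=cv2.GaussianBlur(im.astype(np.float32),(0,0),.8); return (f[...,2]-(f[...,0]+f[...,1])/2>-.5)&(f.mean(2)>85)&~violet(im)
def tubes(T,S=None,zc=.0125):
    """cap centre(tri or plane), yaw (direction to the cap) and tube centre, from cap and label"""
    L=blobs(label_mask(T),30,400);out=[]
    for c,a,m in caps(T):
        if not L: continue
        l=min(L,key=lambda b:abs(np.hypot(*(b[0]-c))-21))
        A,B=plane("top",c,zc),plane("top",l[0],zc+.002);d=(A-B)[:2];D=np.hypot(*d);d/=D
        out.append((c.round(1),np.r_[A[:2]-.0385*d],np.degrees(np.arctan2(d[1],d[0])),D,l[1]))
    return out
E
python3 - <<'E'
from h import *
np.set_printoptions(precision=4,suppress=True)
T=np.load("T0.npy");S=np.load("S0.npy")
for t in tubes(T): print(*t)
# collar: rings by saturation-low/bright contrast -> hand-window, bright annulus
for nm,(x,y) in dict(collar=(193,249)).items():
    w=label_mask(T); print([ (b[0].round(1),b[1]) for b in blobs(w,10,3000)])
    print([ (b[0].round(1),b[1]) for b in blobs(label_mask(S),10,8000)])
# dark bores
def bl(im,x0,x1,y0,y1,thr,lo,hi): 
    z=np.zeros(im.shape[:2],bool);z[y0:y1,x0:x1]=im[y0:y1,x0:x1].mean(2)<thr
    return [(b[0].round(2),b[1]) for b in blobs(z,lo,hi)]
print("bezel",bl(T,315,360,195,240,45,200,2000))
bz=plane("top",(338.1,217.8),.063);print("bezel c",bz)
a,b=plane("top",(340.3,216.7),.108),plane("top",(338.,224.1),.108);print("line",a,b,np.degrees(np.arctan2(*(b-a)[1::-1])),np.linalg.norm(a-b))
def g(c,s,k): return cv2.resize(np.clip(c[:,:,::-1]*k,0,255).astype(np.uint8),None,fx=s,fy=s,interpolation=cv2.INTER_CUBIC)
can=np.zeros((600,800,3),np.uint8)
A=g(T[230:270,175:215],7,1.9);B=g(S[285:330,275:325],6,1.9);C=g(T[160:190,320:355],8,1.9);D=g(S[160:200,250:290],7,1.9)
for im,x,y in((A,0,0),(B,290,0),(C,0,290),(D,290,290)): can[y:y+im.shape[0],x:x+im.shape[1]]=im
cv2.imwrite("pics/m.png",can)
E
```

```text
[237.7 144.6] [0.6691 0.176 ] 88.1938013622851 0.05228548942948076 36
[234.7 179.5] [0.5898 0.1831] 92.00601859765925 0.051686729932633686 36
[263.8 205.9] [0.5146 0.1917] -71.84612249642429 0.05240818441372961 42
[212.5 217.2] [0.5054 0.3105] -94.93918693035506 0.051762103422417605 40
[237.8 253. ] [0.4299 0.1776] 104.64720240819257 0.05175622041672935 41
[(array([261.7,  76.8]), np.int32(55)), (array([262.9,  83.1]), np.int32(138)), (array([154.5, 130.1]), np.int32(356)), (array([ 66.6, 125.9]), np.int32(11)), (array([ 66.8, 135.2]), np.int32(16)), (array([260.2, 144.9]), np.int32(36)), (array([ 67. , 153.8]), np.int32(21)), (array([443.6, 165. ]), np.int32(642)), (array([312.1, 186.2]), np.int32(66)), (array([ 67.9, 163.2]), np.int32(11)), (array([372. , 169.9]), np.int32(464)), (array([408.2, 166. ]), np.int32(21)), (array([ 68. , 171.9]), np.int32(19)), (array([257.1, 178.4]), np.int32(36)), (array([ 67.7, 181.8]), np.int32(18)), (array([413.4, 191.7]), np.int32(2459)), (array([ 67.7, 191.3]), np.int32(11)), (array([ 46.4, 202. ]), np.int32(127)), (array([413.9, 220.7]), np.int3
[... 440 characters left out ...]
780)), (array([288.9, 173.6]), np.int32(243)), (array([315.9, 172.6]), np.int32(206)), (array([270.5, 175.1]), np.int32(11)), (array([114.6, 206.6]), np.int32(20)), (array([185.6, 214.8]), np.int32(23)), (array([342.9, 224.8]), np.int32(117)), (array([145.5, 230.8]), np.int32(417)), (array([203.5, 242.4]), np.int32(101)), (array([238.6, 249.6]), np.int32(95)), (array([273.2, 257.5]), np.int32(135)), (array([316.5, 259. ]), np.int32(114)), (array([260.5, 301.9]), np.int32(172)), (array([137., 295.]), np.int32(478))]
bezel [(array([337.72, 217.41]), np.int32(666))]
bezel c [ 0.493  -0.0085  0.063 ]
line [ 0.4916 -0.0076  0.108 ] [ 0.476  -0.0023  0.108 ] 161.25784786780702 0.016403076564963294
```

View pics/m.png

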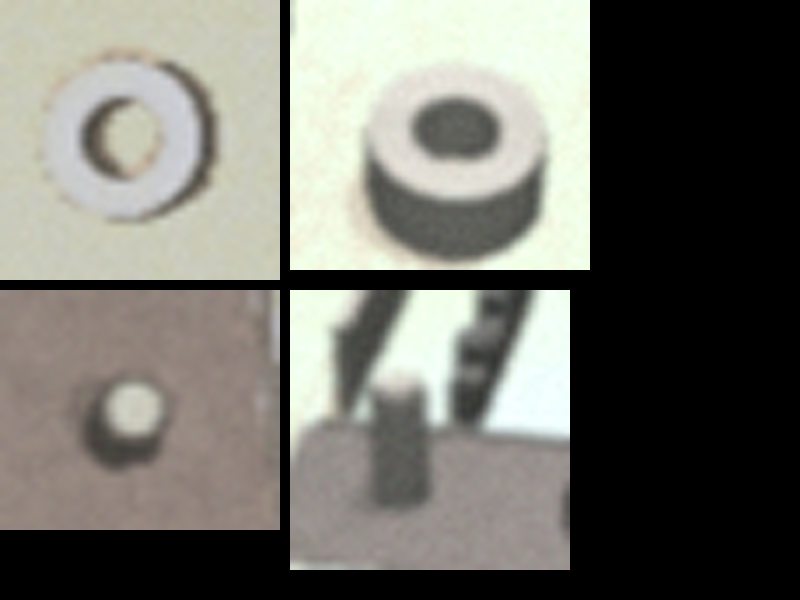

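Collar's top ring: top view (192.5,249.3), side view (302.3,306.5). Spindle top: top view (336.3,174.6), side view (265.0,173.1).

Run:
```python
from h import *
np.set_printoptions(precision=4,suppress=True)
T=np.load("T0.npy");S=np.load("S0.npy")
print("cam",ray("top",(0,0))[0],ray("side",(0,0))[0])
print("collar",tri((192.5,249.3),(302.3,306.5)),plane("top",(192.5,249.3),.028))
print("spindle",tri((336.3,174.6),(265,173.1)),plane("top",(336.3,174.6),.095))
# combs
v=cv2.GaussianBlur(T.astype(np.float32),(0,0),.7).mean(2);m=np.zeros(v.shape,bool);m[150:225,356:480]=v[150:225,356:480]<82
for c,a,k in blobs(m,60,2000):
    y,x=np.where(k);print("dark",c.round(1),a,x.min(),x.max(),y.min(),y.max())
    W=np.array([plane("top",(u,w),.073)[:2] for u,w in zip(x,y)]);d=cv2.fitLine(W.astype(np.float32),cv2.DIST_HUBER,0,.01,.01).ravel()
    d[:2]*=np.sign(d[1]);s=(W-d[2:])@d[:2]; print("  dir deg from y",np.degrees(np.arctan2(-d[0],d[1])),"ends",d[2:]+d[:2]*s.min(),d[2:]+d[:2]*s.max(),s.max()-s.min(),"mean",W.mean(0))
# side view tooth tops? base edges
for n,p in(("front-left",(314.3,241.3)),("back-left",(308.3,159.2)),("front-right",(476.5,230.5))): print(n,plane("top",p,.05))
```

```text
cam [0.4022 0.1298 1.1751] [0.3377 0.8071 0.5663]
collar (array([0.4296, 0.3152, 0.0234]), np.float64(0.22103624586386572)) [0.4296 0.3145 0.028 ]
spindle (array([ 0.5843, -0.0035,  0.0917]), np.float64(0.16704369550098414)) [ 0.5836 -0.0031  0.095 ]
dark [412.7 158.2] 415 356 471 153 163
  dir deg from y 3.2257454 ends [ 0.6296 -0.3076] [ 0.6151 -0.0499] 0.2580866617183616 mean [ 0.6222 -0.1764]
dark [414.2 177.2] 837 356 472 170 184
  dir deg from y 3.2599032 ends [ 0.5871 -0.3073] [ 0.5724 -0.0486] 0.25909723867146234 mean [ 0.5798 -0.1779]
dark [412.3 206.9] 832 356 475 194 224
  dir deg from y 3.501439 ends [ 0.5225 -0.3102] [ 0.5062 -0.0442] 0.2664998462654792 mean [ 0.5139 -0.1709]
front-left [0.4428 0.0439 0.05  ]
back-left [0.6269 0.0535 0.05  ]
front-right [ 0.4617 -0.3186  0.05  ]
```

```bash
python3 - <<'E'
from h import *
np.set_printoptions(precision=4,suppress=True)
f=lambda u,v:((u+.5)/4.2-.5+300,(v+.5)/4.2-.5+140)
ex=np.array([.9984,.0558]);ey=np.array([-.0558,.9984])
for nm,us,v0,v1,s in(("back",(705,618,531,445,358),140,165,.033),("front",(715,632,545,458,372),263,290,-.033)):
    for u,yo in zip(us,(-.115,-.069,-.023,.023,.069)):
        v=v0+(v1-v0)*(us[0]-u)/(us[0]-us[-1]);X=plane("top",f(u,v),.076)[:2];print(nm,X, X-s*ex-yo*ey)
E
python3 -m pendant '[[2,-3.5,0,0,0,0,1],[2,-3.5,0,0,0,0,1],[2,-3.5,0,0,0,0,1],[2,-3.5,0,0,0,0,1],[2,-3.5,0,0,0,0,1],[2,-3.5,0,0,0,0,1],[2,-3.5,0,0,0,0,1],[2,-3.5,0,0,0,0,1]]'
```

```text
back [ 0.5875 -0.2957] [ 0.5481 -0.1828]
back [ 0.5846 -0.2495] [ 0.5478 -0.1824]
back [ 0.5818 -0.2033] [ 0.5475 -0.1822]
back [ 0.579  -0.1579] [ 0.5473 -0.1827]
back [ 0.5761 -0.112 ] [ 0.547  -0.1827]
front [ 0.5224 -0.2973] [ 0.5489 -0.1806]
front [ 0.5195 -0.2534] [ 0.5486 -0.1827]
front [ 0.5165 -0.2076] [ 0.5481 -0.1828]
front [ 0.5135 -0.1619] [ 0.5477 -0.183 ]
front [ 0.5105 -0.1168] [ 0.5473 -0.1839]
time: 1.5
tool_pos: [0.3516, 0.2343, 0.2168]
ee_rot: [3.141, 0.001, 2.787]
wrist_force: [1.2, 0.9, -1.0]
width: 0.0939
finger_force: 0.0
```

```bash
python3 -m pendant '[[2,-3.5,0,0,0,0,1],[2,-3.5,0,0,0,0,1],[2,-3.5,0,0,0,0,1],[2,-3.5,0,0,0,0,1],[2,-3.5,0,0,0,0,1],[2,-3.5,-2,0,0,0,0.6],[2.2,-3.3,-2,0,0,0,0.6],[0,0,-3,0,0,1,0.6]]'
```

```text
time: 2.3
tool_pos: [0.496, -0.0113, 0.1471]
ee_rot: [-3.141, 0.005, 2.8]
wrist_force: [-0.5, 0.8, 0.4]
width: 0.0735
finger_force: 0.0
```

Run:
```python
from h import *
T=avg("top",3);S=avg("side",3)
def g(c,s,k): return cv2.resize(np.clip(c[:,:,::-1]*k,0,255).astype(np.uint8),None,fx=s,fy=s,interpolation=cv2.INTER_CUBIC)
cv2.imwrite("pics/k2.png",np.hstack([g(T[160:270,280:390],3.6,2),g(S[90:200,250:360],3.6,2)]))
print(robot.get_obs()["tool_pos"],robot.get_obs()["ee_rot"])
```

```text
[ 0.49383119 -0.0067202   0.14849864] [3.14076818e+00 3.04047089e-03 2.80511436e+00]
```

View pics/k2.png

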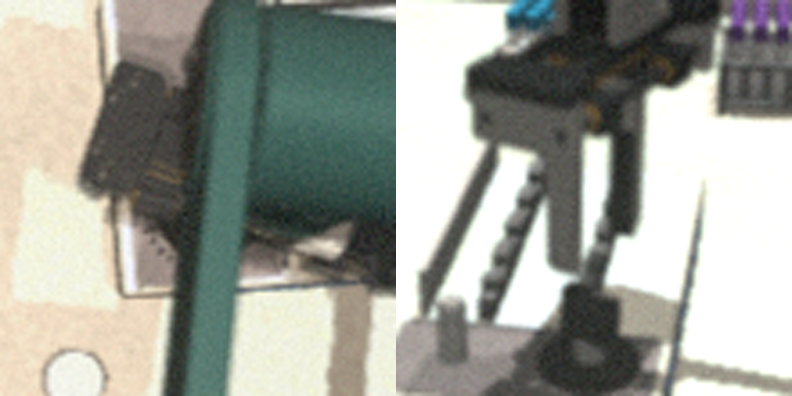

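The open fingers straddle the knob in both views, so I'll descend and grip.

```bash
python3 -m pendant '[[0,0,-2,0,0,0,0.6],[0,0,-2,0,0,0,0.6],[0,0,-2,0,0,0,0.6],[0,0,0,0,0,0,0.3],[0,0,0,0,0,0,0],[0,0,0,0,0,0,0],[0,0,0,0,0,0,0]]'
python3 - <<'E'
from bench import robot
print(robot.get_obs())
E
```

```text
time: 3.3
tool_pos: [0.4942, -0.0072, 0.0884]
ee_rot: [3.141, 0.003, 2.805]
wrist_force: [-0.3, -0.4, -1.1]
width: 0.0279
finger_force: 0.0
{'time': 3.3, 'joint_positions': array([-1.29424437e-01,  2.32500276e-02,  1.69587877e+00,  4.17983782e-05,
        1.41906004e+00, -1.36318811e+00]), 'qvel': array([-0.00293796,  0.00550117,  0.00885843,  0.0026889 , -0.00243868,
       -0.00113516]), 'joint_torque': array([ 4.41930187e-02, -2.94387478e+01, -2.84374648e+01,  2.48995064e-03,
        7.06005539e-02,  4.84247648e-04]), 'tool_pos': array([ 0.4942237 , -0.00723266,  0.08838641]), 'ee_rot': array([3.1408506 , 0.00332221, 2.80455252]), 'wrist_force': array([-0.33999291, -0.35150737, -1.10371061]), 'wrist_torque': array([ 0.03188368, -0.03835275,  0.03527775]), 'finger_force': 0.0, 'width': 0.02788574701516298}
```

```bash
python3 -m pendant '[[0,0,0,0,0,0,0],[0,0,0,0,0,0,0],[0,0,0,0,0,0,0]]'
```

```text
time: 3.6
tool_pos: [0.4936, -0.0069, 0.0873]
ee_rot: [3.14, 0.001, 2.804]
wrist_force: [-0.2, 2.5, 2.6]
width: 0.0131
finger_force: 29.3
```

```bash
python3 -m pendant '[[0,0,-0.3,0,0,0,0],[0,0,-0.3,0,0,0,0],[0,0,-0.2,0,0,0,0],[0,0,0,0,0,0,0],[0,0,0,0,0,0,0]]'
```

```text
time: 4.1
tool_pos: [0.4938, -0.007, 0.0805]
ee_rot: [3.14, 0.002, 2.804]
wrist_force: [-2.3, 1.3, 8.3]
width: 0.013
finger_force: 29.7
```

```bash
python3 -m pendant '[[0,0,-0.15,0,0,0,0],[0,0,0,0,0,5,0],[0,0,0,0,0,5,0],[0,0,0,0,0,5,0],[0,0,0,0,0,5,0],[0,0,0,0,0,3,0],[0,0,0,0,0,0,0]]';python3 -c "
from bench import robot
o=robot.get_obs();print(o['wrist_torque'])"
```

```text
time: 4.8
tool_pos: [0.4937, -0.0074, 0.0801]
ee_rot: [-3.141, 0.002, -3.077]
wrist_force: [-4.9, 1.2, 13.7]
width: 0.013
finger_force: 29.8
[ 0.28188234  0.90477566 -0.05462821]
```

```bash
for i in 1 2; do python3 -m pendant '[[0,0,0,0,0,2,0],[0,0,0,0,0,1,0],[0,0,0,0,0,0,0]]';python3 -c "
from bench import robot
o=robot.get_obs();print(o['wrist_torque'])"; done
```

```text
time: 5.1
tool_pos: [0.4937, -0.0074, 0.0801]
ee_rot: [-3.141, 0.002, -3.026]
wrist_force: [-4.7, 0.8, 13.5]
width: 0.0132
finger_force: 30.0
[ 0.30765699  0.88824153 -0.40139095]
time: 5.4
tool_pos: [0.4938, -0.0074, 0.0801]
ee_rot: [-3.141, 0.002, -2.974]
wrist_force: [-4.0, 1.2, 13.1]
width: 0.0133
finger_force: 31.5
[ 0.23281195  0.90608147 -0.72366514]
```

The stop is felt (0.7 N·m). I'll ease the twist, let the knob spring up, then release.

```bash
python3 -m pendant '[[0,0,0,0,0,-3,0],[0,0,0.3,0,0,0,0],[0,0,0.3,0,0,0,0],[0,0,0.35,0,0,0,0],[0,0,0,0,0,0,0],[0,0,0,0,0,0,0.3],[0,0,0,0,0,0,0.5],[0,0,0,0,0,0,0.6]]';python3 -m pendant '[[0,0,2.5,0,0,0,0.6],[0,0,4,0,0,0,0.8],[0,0,4,0,0,0,0.8],[-1,4,2,0,0,0,0.8],[-1,4,0,0,0,0,0.8],[-1,4,0,0,0,0,0.5],[-1,4,0,0,0,0,0.5],[-1,4,0,0,0,0,0.5]]'
```

```text
time: 6.2
tool_pos: [0.4926, -0.0073, 0.0858]
ee_rot: [3.141, -0.001, -3.025]
wrist_force: [0.4, 0.1, -0.2]
width: 0.0341
finger_force: 0.0
time: 7.0
tool_pos: [0.4423, 0.1941, 0.2112]
ee_rot: [-3.141, -0.0, -3.025]
wrist_force: [0.4, -0.2, -0.8]
width: 0.0547
finger_force: 0.0
```

```bash
python3 -m pendant '[[-0.3,4,0,0,0,0,0.8],[-0.3,4,-2,0,0,0,0.8],[0,0,-2,0,0,-3,0.8],[0,0,0,0,0,0,0.8]]'
python3 - <<'E'
from h import *
np.set_printoptions(precision=4,suppress=True)
T=avg("top",4)
w=T[205:235,325:352].mean(2);m=np.zeros(T.shape[:2],bool);m[205:235,325:352]=w>55
for c,a,k in blobs(m,4,60):
    y,x=np.where(k);W=np.array([plane("top",(u,v),.108)[:2] for u,v in zip(x,y)]);d=cv2.fitLine(W.astype(np.float32),2,0,.01,.01).ravel();print(c,a,W.mean(0),np.degrees(np.arctan2(d[1],d[0])))
o=robot.get_obs();print(o["tool_pos"],o["ee_rot"])
for t in tubes(T): print(*t)
cv2.imwrite("pics/n.png",np.clip(T[:,:,::-1]*1.7,0,255).astype(np.uint8))
E
```

```text
time: 7.4
tool_pos: [0.4348, 0.2728, 0.1676]
ee_rot: [-3.138, -0.007, -3.075]
wrist_force: [-0.3, -0.2, -0.6]
width: 0.075
finger_force: 0.0
[326.0769 206.3846] 13 [0.5138 0.0219] -36.01234
[349.75   206.5625] 16 [ 0.5128 -0.0282] 34.139587
[335.     217.1875] 16 [0.4907 0.0036] -1.7450892
[341.0476 220.381 ] 21 [ 0.4838 -0.009 ] 4.9410186
[0.4378 0.2723 0.1727] [ 3.141   0.0017 -3.078 ]
[238.  144.6] [0.6692 0.1753] 88.16492885409717 0.05211915865857309 34
[234.8 179.5] [0.5898 0.1829] 91.98848279216818 0.05149150773135267 36
[263.7 205.8] [0.5147 0.1919] -71.62986749369908 0.05130615605309383 41
[214.  217.1] [0.5072 0.2307] 97.40263319118257 0.0653520566284775 41
```

View pics/n.png

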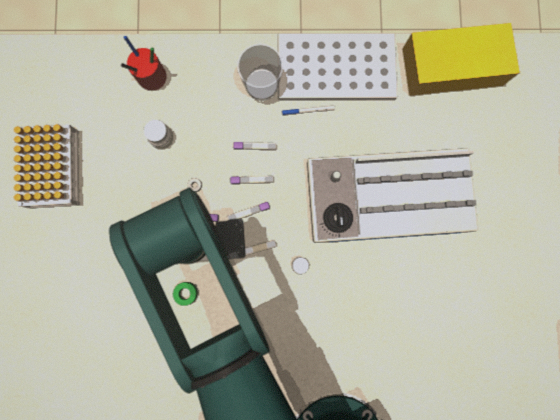

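Top view: the knob line now points straight down (341,220), so the mixer is off. The arm covers the collar and two tubes. I'll check the collar in the side view while moving over it.

```bash
python3 -m pendant '[[-0.4,2.1,-2,0,0,0,0.8],[-0.4,2.2,-3,0,0,0,0.8],[0,0,0,0,0,0,0.8],[0,0,0,0,0,0,0.8]]'
python3 - <<'E'
from h import *
S=avg("side",3);S0=np.load("S0.npy")
def dk(I):
    m=np.zeros(I.shape[:2],bool);m[290:335,270:335]=I[290:335,270:335].mean(2)<60;return [(c.round(1),a) for c,a,_ in blobs(m,20,2000)]
print(dk(S),dk(S0),robot.get_obs()["tool_pos"])
E
```

```text
time: 8.0
tool_pos: [0.4295, 0.3151, 0.1222]
ee_rot: [-3.141, 0.0, -3.077]
wrist_force: [0.2, 0.2, -1.0]
width: 0.075
finger_force: 0.0
[(array([299.4, 313.6]), np.int32(579))] [(array([302.3, 306.2]), np.int32(96)), (array([301.5, 320.9]), np.int32(236))] [0.43050432 0.31542607 0.12376018]
```

```bash
python3 -m pendant '[[0,0,-3,0,0,0,0.8],[0,0,-3,0,0,0,0.8],[0,0,-1.6,0,0,0,0.8],[0,0,-1.6,0,0,0,0.8],[0,0,-1.6,0,0,0,0.8],[0,0,0,0,0,0,0.4],[0,0,0,0,0,0,0.3],[0,0,0,0,0,0,0.3]]'; python3 -m pendant '[[0,0,0,0,0,0,0.3],[0,0,0,0,0,0,0.3]]'
```

```text
time: 8.95
tool_pos: [0.4304, 0.3161, 0.0153]
ee_rot: [3.14, 0.003, -3.078]
wrist_force: [0.1, 0.5, 0.7]
width: 0.0542
finger_force: 0.0
time: 9.15
tool_pos: [0.4303, 0.3164, 0.0153]
ee_rot: [3.14, 0.003, -3.078]
wrist_force: [0.3, -0.1, 4.3]
width: 0.0512
finger_force: 30.0
```

```bash
python3 -m pendant '[[0,0,2,0,0,0,0.3],[0,0,3,0,0,0,0.3],[0,0,4,0,0,0,0.3],[0.7,-1.5,3,0,0,0,0.3],[1.7,-3.5,0,0,0,0,0.3],[1.7,-3.5,0,0,0,0,0.3],[1.7,-3.5,0,0,0,0,0.3],[1.7,-3.5,0,0,0,0,0.3]]'; python3 -m pendant '[[1.7,-3.5,0,0,0,0,0.3],[1.7,-3.5,0,0,0,0,0.3],[1.7,-3.5,0,0,0,0,0.3],[1.7,-3.5,0,0,0,0,0.3],[1.2,-2.3,0,0,0,0,0.3],[0,0,0,0,0,0,0.3],[0,0,0,0,0,0,0.3]]'
python3 - <<'E'
from h import *
T=avg("top",4);S=avg("side",4);o=robot.get_obs();print(o["tool_pos"],o["ee_rot"],o["width"])
def g(c,s,k): return cv2.resize(np.clip(c[:,:,::-1]*k,0,255).astype(np.uint8),None,fx=s,fy=s,interpolation=cv2.INTER_CUBIC)
cv2.imwrite("pics/s.png",np.hstack([g(T[150:200,310:360],7,2),g(S[125:205,235:295],6,2)[:350]]))
E
```

```text
time: 9.95
tool_pos: [0.504, 0.1593, 0.133]
ee_rot: [-3.141, -0.001, -3.077]
wrist_force: [0.1, -0.6, -2.7]
width: 0.0514
finger_force: 30.0
time: 10.65
tool_pos: [0.5835, -0.0025, 0.1326]
ee_rot: [3.141, -0.002, -3.079]
wrist_force: [-0.8, 0.9, -2.8]
width: 0.0509
finger_force: 30.0
[ 0.58389096 -0.00150758  0.13367938] [ 3.14150970e+00  1.90694264e-04 -3.07636129e+00] 0.05139485930287661
```

View pics/s.png

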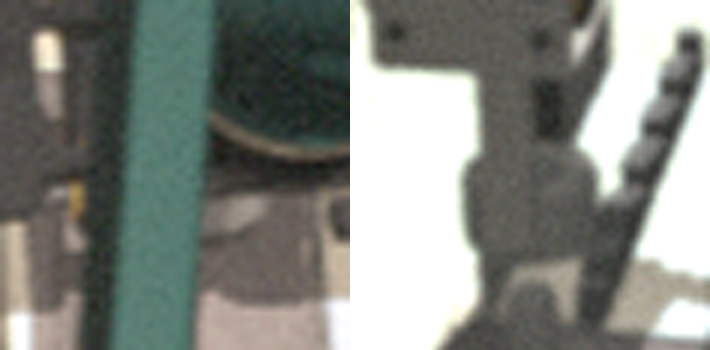

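Side view: the collar hangs with its centre at about column 265.3, directly over the spindle at 265.0. I'll lower it gently and watch the force.

```bash
python3 -m pendant '[[0,-0.05,-1.2,0,0,0,0.3],[0,0,-1,0,0,0,0.3],[0,0,-0.6,0,0,0,0.3],[0,0,-0.6,0,0,0,0.3],[0,0,-0.6,0,0,0,0.3],[0,0,0,0,0,0,0.3]]'
```

```text
time: 11.65
tool_pos: [0.5834, -0.0027, 0.0922]
ee_rot: [3.141, -0.002, -3.078]
wrist_force: [-1.5, 0.0, -2.1]
width: 0.051
finger_force: 30.0
```

```bash
python3 -m pendant '[[0,0,-0.8,0,0,0,0.3],[0,0,-0.8,0,0,0,0.3],[0,0,-0.5,0,0,0,0.3],[0,0,-0.4,0,0,0,0.3],[0,0,0,0,0,0,0.3]]'
```

```text
time: 12.15
tool_pos: [0.5835, -0.0027, 0.0675]
ee_rot: [3.141, -0.002, -3.077]
wrist_force: [0.4, -0.1, -3.2]
width: 0.0514
finger_force: 30.0
```

```bash
python3 -m pendant '[[0,0,-0.15,0,0,0,0.3],[0,0,0,0,0,0,0.5],[0,0,0,0,0,0,0.67],[0,0,0,0,0,0,0.67],[0,0,2,0,0,0,0.67],[0,0,3,0,0,0,0.67],[0,0,4,0,0,0,0.67],[0,2,0,0,0,-8,0.6]]';python3 -m pendant '[[1,2,0,0,0,-8,0.5],[1,2,0,0,0,-8,0.5],[1,2,0,0,0,-8,0.5],[1,2,0,0,0,-8,0.4],[1,2,0,0,0,-8,0.4],[1,2,0,0,0,-8,0.4],[1,2,0,0,0,-8,0.4],[1,2,0,0,0,-8,0.4]]';python3 -m pendant '[[0.6,0,0,0,0,-8,0.4],[0,0,0,0,0,-8,0.4],[0,0,0,0,0,-8,0.4],[0,0,0,0,0,0,0.4],[0,0,0,0,0,0,0.4]]'
python3 - <<'E'
from h import *
T=avg("top",3);S=avg("side",3);o=robot.get_obs();print(o["tool_pos"],o["ee_rot"],o["width"])
for c in caps(S): print(c[0].round(1),c[1])
for t in tubes(T): print(*t)
def g(c,s,k): return cv2.resize(np.clip(c[:,:,::-1]*k,0,255).astype(np.uint8),None,fx=s,fy=s,interpolation=cv2.INTER_CUBIC)
cv2.imwrite("pics/s2.png",g(S[110:330,170:380],2.7,1.7))
E
```

```text
time: 12.95
tool_pos: [0.5881, 0.0154, 0.1652]
ee_rot: [-3.141, 0.014, 3.06]
wrist_force: [-0.0, 0.8, 0.3]
width: 0.0589
finger_force: 0.0
time: 13.75
tool_pos: [0.6648, 0.1782, 0.1578]
ee_rot: [3.14, 0.0, 1.943]
wrist_force: [0.0, 0.1, -0.8]
width: 0.0376
finger_force: 0.0
time: 14.25
tool_pos: [0.6703, 0.1773, 0.1575]
ee_rot: [3.141, -0.0, 1.533]
wrist_force: [-0.3, 0.5, -0.6]
width: 0.0376
finger_force: 0.0
[0.67006911 0.17719079 0.1570881 ] [ 3.14140149e+00 -2.55451565e-05  1.53074967e+00] 0.03787786393021263
[344.9  92.3] 16
[351.1  92.9] 18
[363.5  93.3] 15
[370.  94.] 20
[376.1  93.6] 20
[388.9  94.2] 18
[197.1 253.3] 30
[233.7 261.8] 32
[317.6 272.9] 37
[268.6 286.5] 50
[212.3 217.1] [0.5052775  0.31097383] -94.47024203295315 0.04960449559718832 38
```

View pics/s2.png

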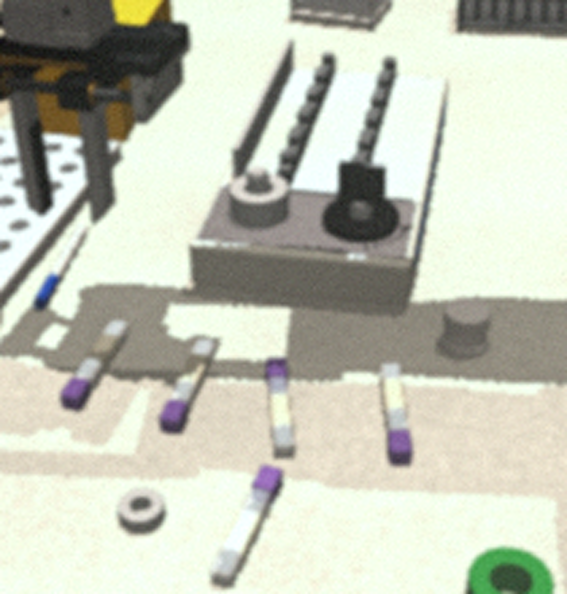

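Side view: the collar sits on the deck around the spindle, the knob bar is along mixer x (off), and the five tubes are unmoved. Now I'll pick the first tube.

```bash
python3 -m pendant '[[-0.1,0,-4,0,0,0,0.4],[0,0,-4,0,0,0,0.4],[0,0,-3,0,0,0,0.4],[0,0,-2,0,0,0,0.4],[0,0,-1.3,0,0,0,0.4],[0,0,0,0,0,0,0.1],[0,0,0,0,0,0,0],[0,0,0,0,0,0,0]]';python3 -m pendant '[[0,0,0,0,0,0,0],[0,0,0,0,0,0,0]]'
```

```text
time: 15.35
tool_pos: [0.6698, 0.1774, 0.0152]
ee_rot: [3.14, -0.0, 1.53]
wrist_force: [-0.8, 0.1, -0.7]
width: 0.0174
finger_force: 0.1
time: 15.55
tool_pos: [0.6698, 0.1774, 0.0152]
ee_rot: [3.139, -0.0, 1.53]
wrist_force: [-0.3, -0.3, 2.5]
width: 0.0161
finger_force: 30.0
```

```bash
python3 -m pendant '[[0,0,3,0,0,0,0],[0,0,4,0,0,0,0],[0,0,4,0,0,0,0],[-1,-3.8,3,0,0,-7,0],[-1,-3.8,0,0,0,-7,0],[-1,-3.8,0,0,0,-7,0],[-1,-3.8,0,0,0,-7,0],[-1,-3.8,0,0,0,-7,0]]';python3 -m pendant '[[-1,-3.8,0,0,0,-7,0],[-1,-3.8,0,0,0,-7,0],[-1,-3.8,0,0,0,-7,0],[-1,-3.8,0,0,0,-7,0],[-1,-3.8,0,0,0,-7,0],[-1,-3.8,0,0,0,-7,0],[-0.7,-3.3,0,0,0,-7.5,0],[0,0,0,0,0,0,0]]'; python3 -m pendant '[[0,0,0,0,0,0,0],[0,0,0,0,0,0,0]]'
```

```text
time: 16.35
tool_pos: [0.6184, -0.0141, 0.1541]
ee_rot: [3.141, -0.0, 0.915]
wrist_force: [0.4, 0.4, -0.5]
width: 0.0157
finger_force: 30.0
time: 17.15
tool_pos: [0.5506, -0.2779, 0.1537]
ee_rot: [3.14, 0.001, 0.048]
wrist_force: [-0.2, 0.8, -0.5]
width: 0.0156
finger_force: 30.0
time: 17.35
tool_pos: [0.5523, -0.2727, 0.154]
ee_rot: [-3.141, -0.0, 0.057]
wrist_force: [-0.0, -0.0, -0.3]
width: 0.0156
finger_force: 30.0
```

```bash
python3 -m pendant '[[0,0,-3,0,0,0,0],[0,0,-2,0,0,0,0],[0,0,-1,0,0,0,0],[0,0,-0.5,0,0,0,0],[0,0,-0.4,0,0,0,0],[0,0,0,0,0,0,0]]'
python3 - <<'E'
from h import *
np.set_printoptions(precision=4,suppress=True)
T=avg("top",2);S=avg("side",2);o=robot.get_obs();print(o["tool_pos"],o["wrist_force"])
print([c[0].round(1) for c in caps(T)],[c[0].round(1) for c in caps(S)])
E
```

```text
time: 17.95
tool_pos: [0.5525, -0.2736, 0.0855]
ee_rot: [3.141, -0.001, 0.056]
wrist_force: [-0.1, 0.4, -0.2]
width: 0.0155
finger_force: 30.0
[ 0.5526 -0.2741  0.0861] [-0.4267  0.1436  0.1496]
[array([234.6, 179.5]), array([263.7, 205.8]), array([212.1, 217.2]), array([237.8, 253. ])] [array([369.9,  93.5]), array([376.3,  93.8]), array([271.9, 245.6]), array([233.9, 261.7]), array([317.5, 273. ]), array([268.7, 286.6])]
```

```bash
python3 -m pendant '[[0,0,-0.25,0,0,0,0],[0,0,0,0,0,0,0.2],[0,0,0,0,0,0,0.36],[0,0,0,0,0,0,0.36],[0,0,2,0,0,0,0.36],[0,0,3,0,0,0,0.36],[0.3,2,3,0,0,3,0.36],[0.3,3.8,0,0,0,7.4,0.4]]';python3 -m pendant '[[0.3,4,0,0,0,8,0.4],[0.3,4,0,0,0,8,0.4],[0.3,4,0,0,0,8,0.4],[0.3,4,0,0,0,8,0.4],[0.3,4,0,0,0,8,0.4],[0.3,4,0,0,0,8,0.4],[0.3,4,0,0,0,8,0.4],[0.3,4,0,0,0,8,0.4]]';python3 -m pendant '[[0.4,4,0,0,0,8,0.4],[0.4,4,0,0,0,6.4,0.4],[0,0,0,0,0,0,0.4],[0,0,0,0,0,0,0.4]]'
python3 - <<'E'
from h import *
np.set_printoptions(precision=4,suppress=True)
T=avg("top",3);S=avg("side",3);o=robot.get_obs();print(o["tool_pos"],o["ee_rot"])
ct=[c[0].round(1) for c in caps(T,10)];cs=[c[0].round(1) for c in caps(S,6)];print(ct,cs)
ex=np.array([.9984,.0558]);ey=np.array([-.0558,.9984])
for a in ct:
  if a[0]>350:
    X=plane("top",a,.078)[:2];d=X-[.5476,-.1827];print("cap in cradle frame",d@ex,d@ey)
for t in tubes(T): print(*t)
E
```

```text
time: 18.95
tool_pos: [0.5605, -0.2185, 0.1683]
ee_rot: [3.134, -0.008, 0.237]
wrist_force: [0.5, 0.0, 0.8]
width: 0.037
finger_force: 0.0
time: 19.75
tool_pos: [0.582, 0.1059, 0.1628]
ee_rot: [3.141, -0.0, 1.36]
wrist_force: [0.1, -0.5, -0.3]
width: 0.0377
finger_force: 0.0
time: 20.15
tool_pos: [0.5899, 0.1849, 0.1623]
ee_rot: [-3.141, 0.001, 1.606]
wrist_force: [-0.4, -0.0, -0.2]
width: 0.0371
finger_force: 0.0
[0.5902 0.183  0.1626] [3.1414 0.0001 1.6031]
[array([458. , 171.2])] [array([344.7,  92.5]), array([351. ,  93.1]), array([357.5,  93.2]), array([363.4,  93.5]), array([369.9,  93.9]), array([376.3,  93.8]), array([382.4,  94.1]), array([388.9,  94.2]), array([289. , 130.6]), array([233.6, 261.6]), array([317.6, 273.1]), array([268.5, 286.9])]
cap in cradle frame 0.038485637019827885 -0.09371382591299163
[458.  171.2] [ 0.5988 -0.26  ] -84.56508445883543 0.34346289592845963 67
```

First tube is in its cradle: cap at (458,171) in the top view, 38.5 mm along x from the cradle centre. Next tube.

```bash
python3 -m pendant '[[0,0,-4,0,0,0,0.4],[0,0,-4,0,0,0,0.4],[0,0,-3,0,0,0,0.4],[0,0,-2,0,0,0,0.4],[0,0,-1.7,0,0,0,0.4],[0,0,0,0,0,0,0.1],[0,0,0,0,0,0,0],[0,0,0,0,0,0,0]]';python3 -m pendant '[[0,0,0,0,0,0,0],[0,0,0,0,0,0,0]]'
```

```text
time: 21.25
tool_pos: [0.5908, 0.1841, 0.0169]
ee_rot: [3.14, -0.0, 1.605]
wrist_force: [-0.7, -0.8, -0.6]
width: 0.0171
finger_force: 0.0
time: 21.45
tool_pos: [0.5909, 0.1842, 0.0169]
ee_rot: [3.139, 0.0, 1.605]
wrist_force: [-0.4, -0.6, 2.9]
width: 0.0156
finger_force: 30.0
```

```bash
python3 -m pendant '[[0,0,3,0,0,0,0],[0,0,4,0,0,0,0],[0,0,4,0,0,0,0],[-0.4,-3.7,3,0,0,-8,0],[-0.4,-3.7,0,0,0,-8,0],[-0.4,-3.7,0,0,0,-8,0],[-0.4,-3.7,0,0,0,-8,0],[-0.4,-3.7,0,0,0,-8,0]]';python3 -m pendant '[[-0.4,-3.7,0,0,0,-8,0],[-0.4,-3.7,0,0,0,-8,0],[-0.4,-3.7,0,0,0,-8,0],[-0.4,-3.8,0,0,0,-8,0],[-0.4,-3.9,0,0,0,-8,0],[-0.1,-3.9,0,0,0,-8.5,0],[0,0,0,0,0,0,0],[0,0,0,0,0,0,0]]'; python3 -m pendant '[[0,0,-3,0,0,0,0],[0,0,-2,0,0,0,0],[0,0,0,0,0,0,0]]'
```

```text
time: 22.25
tool_pos: [0.5697, -0.002, 0.156]
ee_rot: [3.141, -0.001, 0.902]
wrist_force: [-0.3, 0.6, -0.1]
width: 0.0152
finger_force: 30.0
time: 23.05
tool_pos: [0.5488, -0.2282, 0.1554]
ee_rot: [-3.141, 0.0, 0.06]
wrist_force: [0.2, 0.5, -1.3]
width: 0.0156
finger_force: 30.0
time: 23.35
tool_pos: [0.5472, -0.2249, 0.1019]
ee_rot: [-3.137, 0.006, 0.064]
wrist_force: [-0.3, -0.4, 0.1]
width: 0.0154
finger_force: 30.0
```

```bash
python3 -m pendant '[[0,0,-0.7,0,0,0,0],[0,0,-0.4,0,0,0,0],[0,0,-0.4,0,0,0,0],[0,0,0,0,0,0,0]]'
```

```text
time: 23.75
tool_pos: [0.5492, -0.2276, 0.0906]
ee_rot: [3.141, -0.0, 0.061]
wrist_force: [0.4, -0.3, -0.9]
width: 0.016
finger_force: 30.0
```

```bash
python3 -m pendant '[[0,0,-0.3,0,0,0,0],[0,0,-0.2,0,0,0,0],[0,0,0,0,0,0,0.2],[0,0,0,0,0,0,0.36],[0,0,0,0,0,0,0.36],[0,0,2,0,0,0,0.36],[0,0,3,0,0,0,0.36],[-0.2,2,3,0,0,4.7,0.36]]';python3 -m pendant '[[-0.3,3.3,0,0,0,8,0.4],[-0.3,3.3,0,0,0,8,0.4],[-0.3,3.3,0,0,0,8,0.4],[-0.3,3.3,0,0,0,8,0.4],[-0.3,3.3,0,0,0,8,0.4],[-0.3,3.3,0,0,0,8,0.4],[-0.3,3.3,0,0,0,8,0.4],[-0.3,3.3,0,0,0,8,0.4]]';python3 -m pendant '[[-0.3,3.3,0,0,0,8,0.4],[-0.3,3.3,0,0,0,8,0.4],[-0.3,3.3,0,0,0,8,0.4],[0,3.8,0,0,0,8,0.4],[0,0,0,0,0,4,0.4],[0,0,0,0,0,0,0.4],[0,0,0,0,0,0,0.4]]'
cat > chk.py <<'E'
from h import *
np.set_printoptions(precision=4,suppress=True)
T=avg("top",3);S=avg("side",3);o=robot.get_obs();print(o["tool_pos"],o["ee_rot"])
ct=[c[0].round(1) for c in caps(T,10)];cs=[c[0].round(1) for c in caps(S,6) if c[0][1]>110];print("side",*cs)
ex=np.array([.9984,.0558]);ey=np.array([-.0558,.9984])
for a in ct:
  if a[0]>350:
    X=plane("top",a,.078)[:2];d=X-[.5476,-.1827];z=[(round(g,1),x[2].round(4)) for x,g in (tri(a,b) for b in cs) if g<4]
    print("cap in cradle frame",d@ex,d@ey,z)
for t in tubes(T):
  if t[0][0]<300: print(*t)
E
python3 chk.py
```

```text
time: 24.55
tool_pos: [0.5467, -0.2092, 0.1658]
ee_rot: [3.141, 0.001, 0.142]
wrist_force: [0.3, -0.3, -0.3]
width: 0.0339
finger_force: 0.0
time: 25.35
tool_pos: [0.5229, 0.0575, 0.1659]
ee_rot: [3.141, -0.0, 1.265]
wrist_force: [0.3, -0.4, 0.9]
width: 0.0379
finger_force: 0.0
time: 26.05
tool_pos: [0.5141, 0.193, 0.1656]
ee_rot: [3.141, 0.0, 1.886]
wrist_force: [-0.4, 1.0, 0.9]
width: 0.0375
finger_force: 0.0
[0.5142 0.1927 0.1656] [3.1413 0.     1.8865]
side [317.7 273. ] [268.6 286.3]
cap in cradle frame 0.038470958955665165 -0.09393556554318487 []
cap in cradle frame 0.037512650428090294 -0.0476591561496062 []
[213.3 217. ] [0.4841 0.2365] 61.5244111811694 0.22180359876772265 66
[237.9 253.2] [0.4135 0.1768] 80.6183083156261 0.14128399635760425 66
```

Second tube is placed too (cap at x=37.5, y=−47.7 mm in the cradle frame). Picking the third.

```bash
python3 -m pendant '[[0,0,-4,0,0,0,0.4],[0,0,-4,0,0,0,0.4],[0,0,-3,0,0,0,0.4],[0,0,-2,0,0,0,0.4],[0,0,-2.1,0,0,0,0.4],[0,0,0,0,0,0,0.1],[0,0,0,0,0,0,0],[0,0,0,0,0,0,0]]';python3 -m pendant '[[0,0,0,0,0,0,0],[0,0,0,0,0,0,0]]'
```

```text
time: 27.15
tool_pos: [0.5144, 0.1931, 0.015]
ee_rot: [3.141, 0.0, 1.888]
wrist_force: [0.6, -0.6, 0.6]
width: 0.0168
finger_force: 0.0
time: 27.35
tool_pos: [0.5143, 0.1932, 0.015]
ee_rot: [3.141, 0.0, 1.888]
wrist_force: [0.7, 0.0, 0.9]
width: 0.0157
finger_force: 30.0
```

```bash
python3 -m pendant '[[0,0,3,0,0,0,0],[0,0,4,0,0,0,0],[0,0,4,0,0,0,0],[0.3,-3.4,3,0,0,6.8,0],[0.3,-3.4,0,0,0,6.8,0],[0.3,-3.4,0,0,0,6.8,0],[0.3,-3.4,0,0,0,6.8,0],[0.3,-3.4,0,0,0,6.8,0]]';python3 -m pendant '[[0.3,-3.4,0,0,0,6.8,0],[0.3,-3.4,0,0,0,6.8,0],[0.3,-3.4,0,0,0,6.8,0],[0.3,-3.4,0,0,0,6.8,0],[0.3,-3.4,0,0,0,6.8,0],[0.35,-3.5,0,0,0,7,0],[0,0,0,0,0,0,0],[0,0,0,0,0,0,0]]'; python3 -m pendant '[[0,0,-3,0,0,0,0],[0,0,-2,0,0,0,0],[0,0,0,0,0,0,0],[0,0,0,0,0,0,0]]'
```

```text
time: 28.15
tool_pos: [0.529, 0.022, 0.1549]
ee_rot: [3.141, 0.001, 2.487]
wrist_force: [0.3, 0.8, -0.9]
width: 0.0156
finger_force: 30.0
time: 28.95
tool_pos: [0.5474, -0.182, 0.1543]
ee_rot: [3.141, -0.0, -3.089]
wrist_force: [-0.9, 0.3, 0.4]
width: 0.0157
finger_force: 30.0
time: 29.35
tool_pos: [0.5476, -0.1805, 0.1048]
ee_rot: [3.141, -0.0, -3.085]
wrist_force: [0.7, 0.0, -0.6]
width: 0.0154
finger_force: 30.0
```

```bash
python3 -m pendant '[[0,-0.05,-0.8,0,0,0,0],[0,0,-0.6,0,0,0,0],[0,0,-0.4,0,0,0,0],[0,0,0,0,0,0,0]]'
```

```text
time: 29.75
tool_pos: [0.5472, -0.182, 0.0858]
ee_rot: [3.141, -0.001, -3.086]
wrist_force: [-0.5, 0.4, -0.5]
width: 0.0159
finger_force: 30.0
```

```bash
python3 -m pendant '[[0,0,-0.25,0,0,0,0],[0,0,0,0,0,0,0.2],[0,0,0,0,0,0,0.36],[0,0,0,0,0,0,0.36],[0,0,2,0,0,0,0.36],[0,0,3,0,0,0,0.36],[0,2,3,0,0,-4,0.36],[-0.3,3.8,0,0,0,-8,0.36]]';python3 -m pendant '[[-0.3,3.8,0,0,0,-8,0.4],[-0.3,3.8,0,0,0,-8,0.4],[-0.3,3.8,0,0,0,-8,0.4],[-0.3,3.8,0,0,0,-8,0.4],[-0.3,3.8,0,0,0,-8,0.4],[-0.3,3.8,0,0,0,-8,0.4],[-0.4,3.8,0,0,0,-8,0.4],[-0.4,3.8,0,0,0,-8,0.4]]';python3 -m pendant '[[-0.4,3.8,0,0,0,-8,0.4],[-0.4,3.8,0,0,0,-8,0.4],[-0.5,3.8,0,0,0,-6,0.4],[0,1.7,0,0,0,0,0.4],[0,2,0,0,0,0,0.4],[0,0,0,0,0,0,0.4],[0,0,0,0,0,0,0.4]]'; python3 chk.py
```

```text
time: 30.55
tool_pos: [0.5475, -0.1265, 0.1697]
ee_rot: [-3.139, 0.011, 2.979]
wrist_force: [0.8, 1.2, -0.3]
width: 0.0339
finger_force: 0.0
time: 31.35
tool_pos: [0.5184, 0.1813, 0.1644]
ee_rot: [3.141, 0.0, 1.865]
wrist_force: [0.9, 0.2, 0.6]
width: 0.0377
finger_force: 0.0
time: 32.05
tool_pos: [0.5059, 0.33, 0.1639]
ee_rot: [3.142, 0.001, 1.487]
wrist_force: [0.2, -0.3, -0.3]
width: 0.0376
finger_force: 0.0
[0.5059 0.3298 0.1642] [3.1413 0.0001 1.4853]
side [289.5 131. ] [286.8 137.7] [284.  144.9] [317.7 273.1]
cap in cradle frame 0.03781933124711981 -0.09363944636833994 [(np.float64(1.3), np.float64(0.0802))]
cap in cradle frame 0.0392148108110227 -0.0017929399679491981 [(np.float64(3.8), np.float64(0.0801))]
cap in cradle frame 0.03752731122042404 -0.04743799479495256 [(np.float64(1.5), np.float64(0.0804))]
[237.8 253. ] [0.4122 0.1771] 78.20984015758647 0.1437390308993997 182
```

```bash
python3 -m pendant '[[0,-1.8,-4,0,0,0,0.4],[0,0,-4,0,0,0,0.4],[0,0,0,0,0,0,0.4]]'
python3 - <<'E'
from h import *
S=avg("side",4); S0=np.load("S0.npy")
# shadow tolerant violet: relative
m=(S[...,2]-S[...,1]>.18*S.mean(2))&(S[...,0]-S[...,1]>.1*S.mean(2))&(S.mean(2)>15)
print([(c.round(1),a) for c,a,_ in blobs(m,12,200) if c[1]>200])
E
```

```text
time: 32.65
tool_pos: [0.5015, 0.3098, 0.0774]
ee_rot: [-3.13, 0.007, 1.485]
wrist_force: [-0.9, -0.4, 0.2]
width: 0.0373
finger_force: 0.0
[(array([317.5, 274.4]), np.int32(86)), (array([ 32. , 282.1]), np.int32(23)), (array([269.1, 287.1]), np.int32(62))]
```

Tube still in place (side-view cap at (269,287)). Continuing down.

```bash
python3 -m pendant '[[0,0,-3,0,0,0,0.4],[0,0,-2,0,0,0,0.4],[0,0,-1.9,0,0,0,0.4],[0,0,0,0,0,0,0.1],[0,0,0,0,0,0,0],[0,0,0,0,0,0,0],[0,0,0,0,0,0,0],[0,0,0,0,0,0,0]]'
```

```text
time: 33.65
tool_pos: [0.5072, 0.3137, 0.0177]
ee_rot: [3.137, -0.003, 1.487]
wrist_force: [-0.7, 0.3, 6.1]
width: 0.0155
finger_force: 30.0
```

```bash
python3 -m pendant '[[0,0,3,0,0,0,0],[0,0,4,0,0,0,0],[0,0,4,0,0,0,0],[0.3,-3.4,3,0,0,7.5,0],[0.3,-3.4,0,0,0,7.5,0],[0.3,-3.4,0,0,0,7.5,0],[0.3,-3.4,0,0,0,7.5,0],[0.3,-3.4,0,0,0,7.5,0]]';python3 -m pendant '[[0.3,-3.5,0,0,0,7.5,0],[0.3,-3.5,0,0,0,7.5,0],[0.3,-3.5,0,0,0,7.5,0],[0.3,-3.5,0,0,0,7.5,0],[0.3,-3.5,0,0,0,7.5,0],[0.3,-3.5,0,0,0,7.5,0],[0.3,-3.5,0,0,0,7.5,0],[0.2,-3.2,0,0,0,8,0]]'; python3 -m pendant '[[0,0,-2,0,0,0,0],[0,0,-2,0,0,0,0],[0,0,0,0,0,0,0],[0,0,0,0,0,0,0]]'
```

```text
time: 34.45
tool_pos: [0.5204, 0.1414, 0.1554]
ee_rot: [3.141, 0.0, 2.147]
wrist_force: [-0.4, -0.2, -0.3]
width: 0.0153
finger_force: 30.0
time: 35.25
tool_pos: [0.5435, -0.1359, 0.1552]
ee_rot: [-3.141, 0.0, -3.081]
wrist_force: [1.5, -1.6, 0.4]
width: 0.0155
finger_force: 30.0
time: 35.65
tool_pos: [0.5434, -0.1342, 0.1151]
ee_rot: [3.141, -0.001, -3.086]
wrist_force: [-0.2, -0.0, 0.3]
width: 0.0159
finger_force: 30.0
```

```bash
python3 -m pendant '[[0.1,-0.15,-1,0,0,0,0],[0,0,-0.8,0,0,0,0],[0,0,-0.5,0,0,0,0],[0,0,-0.4,0,0,0,0],[0,0,0,0,0,0,0]]'
```

```text
time: 36.15
tool_pos: [0.5441, -0.1355, 0.0872]
ee_rot: [3.141, -0.001, -3.086]
wrist_force: [-0.5, -0.9, 0.2]
width: 0.0157
finger_force: 30.0
```

```bash
python3 -m pendant '[[0,0,-0.15,0,0,0,0],[0,0,0,0,0,0,0.2],[0,0,0,0,0,0,0.36],[0,0,0,0,0,0,0.36],[0,0,2,0,0,0,0.36],[0,0,3,0,0,0,0.36],[0,2,3,0,0,-3,0.36],[-0.4,2.4,0,0,0,-6,0.36]]';python3 -m pendant '[[-1.2,3,0,0,0,-7.7,0.4],[-1.2,3,0,0,0,-7.7,0.4],[-1.2,3,0,0,0,-7.7,0.4],[-1.2,3,0,0,0,-7.7,0.4],[-1.2,3,0,0,0,-7.7,0.4],[-1.2,3,0,0,0,-7.7,0.4],[-1.2,3,0,0,0,-7.7,0.4],[-1.2,3,0,0,0,-7.7,0.4]]';python3 -m pendant '[[-1.4,3,0,0,0,-8,0.4],[0,0,0,0,0,0,0.4],[0,0,0,0,0,0,0.4]]'; python3 chk.py
```

```text
time: 36.95
tool_pos: [0.5435, -0.0927, 0.1723]
ee_rot: [-3.14, 0.01, 3.035]
wrist_force: [0.6, 0.3, 0.5]
width: 0.0338
finger_force: 0.0
time: 37.75
tool_pos: [0.4441, 0.1494, 0.1669]
ee_rot: [3.141, 0.0, 1.959]
wrist_force: [0.2, -0.1, 0.4]
width: 0.0375
finger_force: 0.0
time: 38.05
tool_pos: [0.4305, 0.1785, 0.1668]
ee_rot: [3.141, 0.001, 1.828]
wrist_force: [-0.3, -0.0, -0.2]
width: 0.0377
finger_force: 0.0
[0.431  0.1774 0.1665] [3.1416 0.0002 1.8238]
side [289.2 130.4] [282.5 144.5] [317.5 272.7]
cap in cradle frame 0.03844160236659825 -0.0943790517639303 [(np.float64(0.8), np.float64(0.0819))]
cap in cradle frame 0.03878641170439211 -0.00152730005682708 [(np.float64(0.7), np.float64(0.0813))]
cap in cradle frame 0.03752731122042404 -0.04743799479495256 []
cap in cradle frame 0.04100044592507497 0.04528183739419358 []
```

Four tubes are placed and the fifth is still where measured (side view (317.5,272.7)).

```bash
python3 -m pendant '[[0,0.1,-4,0,0,0,0.4],[0,0,-4,0,0,0,0.4],[0,0,-3,0,0,0,0.4],[0,0,-2,0,0,0,0.4],[0,0,-2.2,0,0,0,0.4],[0,0,0,0,0,0,0.1],[0,0,0,0,0,0,0],[0,0,0,0,0,0,0]]';python3 -m pendant '[[0,0,0,0,0,0,0],[0,0,0,0,0,0,0]]'
```

```text
time: 39.15
tool_pos: [0.431, 0.179, 0.0149]
ee_rot: [3.141, 0.0, 1.825]
wrist_force: [-1.6, -0.6, 0.5]
width: 0.0169
finger_force: 0.1
time: 39.35
tool_pos: [0.4309, 0.1792, 0.0149]
ee_rot: [3.141, 0.0, 1.825]
wrist_force: [-0.2, -0.7, -0.1]
width: 0.0155
finger_force: 30.0
```

```bash
python3 -m pendant '[[0,0,3,0,0,0,0],[0,0,4,0,0,0,0],[0,0,4,0,0,0,0],[0.8,-2,3,0,0,-7.8,0],[0.8,-2,0,0,0,-7.8,0],[0.8,-2,0,0,0,-7.8,0],[0.8,-2,0,0,0,-7.8,0],[0.8,-2,0,0,0,-7.8,0]]';python3 -m pendant '[[0.9,-2.1,0,0,0,-7.8,0],[0.9,-2.1,0,0,0,-7.8,0],[0.9,-2.1,0,0,0,-7.8,0],[0.9,-2.1,0,0,0,-7.8,0],[0.9,-2.1,0,0,0,-7.8,0],[0.9,-2.1,0,0,0,-7.8,0],[0.9,-2.1,0,0,0,-7.8,0],[0.9,-2.2,0,0,0,-7.8,0]]'; python3 -m pendant '[[0,0,-2,0,0,0,0],[0,0,-2,0,0,0,0],[0,0,0,0,0,0,0],[0,0,0,0,0,0,0]]'
```

```text
time: 40.15
tool_pos: [0.4708, 0.0785, 0.1549]
ee_rot: [3.141, -0.0, 1.139]
wrist_force: [0.2, 1.0, -0.3]
width: 0.016
finger_force: 30.0
time: 40.95
tool_pos: [0.5428, -0.0905, 0.1547]
ee_rot: [3.142, -0.0, 0.05]
wrist_force: [0.5, 0.0, -0.1]
width: 0.0157
finger_force: 30.0
time: 41.35
tool_pos: [0.5424, -0.0896, 0.1146]
ee_rot: [-3.141, 0.001, 0.055]
wrist_force: [-0.1, -0.3, -0.1]
width: 0.0156
finger_force: 30.0
```

```bash
python3 -m pendant '[[0,0,-1,0,0,0,0],[0,0,-0.8,0,0,0,0],[0,0,-0.6,0,0,0,0],[0,0,-0.4,0,0,0,0],[0,0,0,0,0,0,0]]'
```

```text
time: 41.85
tool_pos: [0.542, -0.0895, 0.0856]
ee_rot: [-3.141, 0.002, 0.056]
wrist_force: [0.8, 0.6, -0.5]
width: 0.0157
finger_force: 30.0
```

```bash
python3 -m pendant '[[0,0,-0.25,0,0,0,0],[0,0,0,0,0,0,0.2],[0,0,0,0,0,0,0.36],[0,0,0,0,0,0,0.36],[0,0,2,0,0,0,0.36],[0,0,3,0,0,0,0.36],[0,0,4,0,0,0,0.36],[-1,4,1,0,0,0,0.5]]';python3 -m pendant '[[-1,4,0,0,0,8,0.5],[-1,4,0,0,0,8,0.5],[-1,4,0,0,0,8,0.5],[-1,4,0,0,0,8,0.5],[-1,4,0,0,0,8,0.5],[-1,4,0,0,0,8,0.5],[0,0,0,0,0,0,0.5]]'; python3 chk.py
python3 - <<'E'
from h import *
S=avg("side",4);T=avg("top",4)
def g(c,s,k): return cv2.resize(np.clip(c[:,:,::-1]*k,0,255).astype(np.uint8),None,fx=s,fy=s,interpolation=cv2.INTER_CUBIC)
A=g(S[115:215,225:350],3.1,1.7);B=g(T[140:245,300:485],2.1,1.7);c=np.zeros((320,790,3),np.uint8);c[:A.shape[0],:A.shape[1]]=A;c[:B.shape[0],395:395+B.shape[1]]=B;cv2.imwrite("pics/f.png",c)
E
```

```text
time: 42.65
tool_pos: [0.5356, -0.0531, 0.1893]
ee_rot: [3.137, -0.009, 0.05]
wrist_force: [0.6, 0.5, -0.1]
width: 0.039
finger_force: 0.0
time: 43.35
tool_pos: [0.4712, 0.1944, 0.1844]
ee_rot: [-3.14, -0.002, 0.901]
wrist_force: [0.2, -0.3, 0.8]
width: 0.0468
finger_force: 0.0
[0.473 0.189 0.184] [3.1412 0.0002 0.8905]
side [271.5 151.1] [274.8 160.8]
cap in cradle frame 0.05985325911350201 0.040134045553739964 [(np.float64(0.9), np.float64(0.0803))]
cap in cradle frame 0.03845628073792271 -0.09415730749348554 []
cap in cradle frame 0.03853563841336981 -0.0019460789684120228 []
cap in cradle frame 0.03752731122042404 -0.04743799479495256 []
cap in cradle frame 0.03892299633177937 0.09104472390582481 [(np.float64(2.5), np.float64(0.0799))]
```

View pics/f.png

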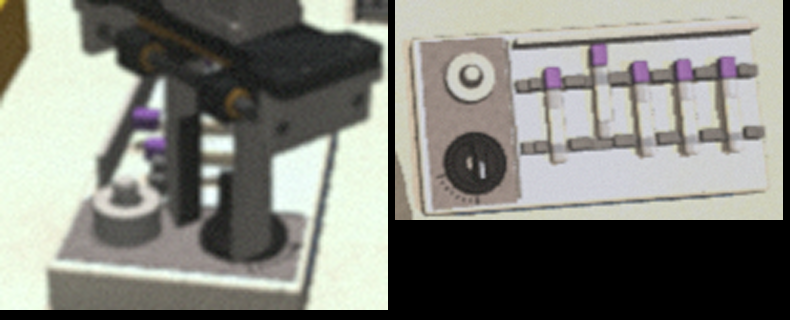

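The top view shows the tube in the +46 cradle pushed about 21 mm towards the backplate (cap at about (599,55) in the crop). It was correct before, so it was knocked. Everything else is fine. I'll re-grip it and slide it back.

```bash
python3 -m pendant '[[0.8,-3.6,0,0,0,-5.3,0.36],[0.8,-3.6,0,0,0,-5.3,0.36],[0.8,-3.6,0,0,0,-5.3,0.36],[0.8,-3.6,0,0,0,-5.3,0.36],[0.8,-3.6,0,0,0,-5.3,0.36],[0.8,-3.6,0,0,0,-5.3,0.36],[0.8,-3.7,0,0,0,-5.3,0.36],[0.8,-3.7,0,0,0,-5.3,0.36]]'; python3 -m pendant '[[0.8,-3.8,0,0,0,-5.4,0.36],[0,0,-2,0,0,0,0.36],[0,0,-2,0,0,0,0.36],[0,0,-2,0,0,0,0.36],[0,0,0,0,0,0,0.36],[0,0,0,0,0,0,0.36]]'
```

```text
time: 44.85
tool_pos: [0.5367, -0.1013, 0.1841]
ee_rot: [3.141, -0.0, 0.149]
wrist_force: [0.3, 0.1, -0.6]
width: 0.0334
finger_force: 0.0
time: 45.45
tool_pos: [0.5445, -0.1377, 0.124]
ee_rot: [-3.141, 0.001, 0.059]
wrist_force: [-0.6, 0.4, 0.5]
width: 0.0339
finger_force: 0.0
```

```bash
python3 -m pendant '[[0,-0.15,-1.5,0,0,0,0.36],[0,0,-1.5,0,0,0,0.36],[0,0,-1,0,0,0,0.36],[0,0,0,0,0,0,0.1],[0,0,0,0,0,0,0],[0,0,0,0,0,0,0],[0,0,0,0,0,0,0]]'
```

```text
time: 46.15
tool_pos: [0.545, -0.1394, 0.0847]
ee_rot: [3.141, -0.001, 0.059]
wrist_force: [-0.5, -0.3, 0.6]
width: 0.0154
finger_force: 30.0
```

```bash
python3 -m pendant '[[0,0,0,0,0,0,0.2],[0,0,0,0,0,0,0.36],[1.1,0.05,0,0,0,0,0.36],[0,0,0,0,0,0,0.1],[0,0,0,0,0,0,0],[0,0,0,0,0,0,0],[0,0,0,0,0,0,0],[0,0,0.5,0,0,0,0]]'; python3 -m pendant '[[-0.7,0.1,0,0,0,0,0],[-0.7,0.1,0,0,0,0,0],[-0.7,0.1,0,0,0,0,0],[0,0,0,0,0,0,0],[0,0,-0.5,0,0,0,0],[0,0,0,0,0,0,0]]'
```

```text
time: 46.95
tool_pos: [0.5548, -0.1385, 0.0882]
ee_rot: [-3.141, 0.002, 0.059]
wrist_force: [0.5, -0.0, 0.7]
width: 0.0157
finger_force: 30.0
time: 47.55
tool_pos: [0.5347, -0.1358, 0.0838]
ee_rot: [3.141, -0.0, 0.059]
wrist_force: [0.9, -0.0, 0.6]
width: 0.0156
finger_force: 30.0
```

```bash
python3 -m pendant '[[0,0,0,0,0,0,0.2],[0,0,0,0,0,0,0.36],[0,0,0,0,0,0,0.36],[0,0,2,0,0,0,0.36],[0,0,3,0,0,0,0.36],[0,0,4,0,0,0,0.36],[-0.6,3.6,1,0,0,8.5,0.5],[-0.6,3.6,0,0,0,8.5,0.5]]';python3 -m pendant '[[-0.7,3.6,0,0,0,8.5,0.5],[-0.7,3.6,0,0,0,8.5,0.5],[-0.7,3.6,0,0,0,8.5,0.5],[-0.7,3.6,0,0,0,8.5,0.5],[-0.7,3.6,0,0,0,8.5,0.5],[-0.7,3.6,0,0,0,8.5,0.5],[-0.7,3.6,0,0,0,8.5,0.5],[0,0,0,0,0,8.5,0.5]]';python3 -m pendant '[[0,0,0,0,0,8.5,0.5],[0,0,0,0,0,8.5,0.5],[0,0,0,0,0,8.5,0.5],[0,0,0,0,0,8.5,0.5],[0,0,0,0,0,8.5,0.5],[0,0,0,0,0,8.5,0.5],[0,0,0,0,0,8.5,0.5],[0,0,0,0,0,8.5,0.5]]';python3 chk.py
```

```text
time: 48.35
tool_pos: [0.5241, -0.064, 0.1873]
ee_rot: [3.138, -0.005, 0.359]
wrist_force: [-0.1, -0.1, -0.3]
width: 0.0455
finger_force: 0.0
time: 49.15
tool_pos: [0.4724, 0.1921, 0.184]
ee_rot: [-3.141, -0.002, 1.554]
wrist_force: [0.5, -1.8, 0.7]
width: 0.047
finger_force: 0.0
time: 49.95
tool_pos: [0.4736, 0.1883, 0.1839]
ee_rot: [-3.142, -0.0, 2.735]
wrist_force: [0.5, 0.6, -0.5]
width: 0.0471
finger_force: 0.0
[0.4736 0.1883 0.184 ] [ 3.1415 -0.0001  2.7271]
side
cap in cradle frame 0.03845628073792271 -0.09415730749348554 []
cap in cradle frame 0.03875714044997105 -0.0019685826717868995 []
cap in cradle frame 0.037276235506234594 -0.04785667415891624 []
cap in cradle frame 0.039201216779426167 0.045012299349796454 []
cap in cradle frame 0.03871671278049987 0.0912844449048811 []
```

All five caps are at x≈38 mm, so each tube is centred in its cradle. Now the knob again.

```bash
python3 -m pendant '[[0.4,-3.9,0,0,0,6.7,0.5],[0.4,-3.9,0,0,0,6.7,0.5],[0.4,-3.9,0,0,0,6.7,0.5],[0.4,-3.9,0,0,0,6.7,0.5],[0.4,-3.9,-2,0,0,0,0.5],[0,0,-2,0,0,0,0.5],[0,0,0,0,0,0,0.5],[0,0,0,0,0,0,0.5]]'
```

```text
time: 51.05
tool_pos: [0.4934, -0.0065, 0.144]
ee_rot: [3.141, -0.001, -3.087]
wrist_force: [0.9, 0.1, 0.2]
width: 0.0468
finger_force: 0.0
```

```bash
python3 -m pendant '[[0,-0.1,-2,0,0,0,0.5],[0,0,-2,0,0,0,0.5],[0,0,-1.7,0,0,0,0.5],[0,0,0,0,0,0,0.2],[0,0,0,0,0,0,0],[0,0,0,0,0,0,0],[0,0,0,0,0,0,0],[0,0,0,0,0,0,0]]'; python3 -m pendant '[[0,0,0,0,0,0,0],[0,0,-0.3,0,0,0,0],[0,0,-0.3,0,0,0,0],[0,0,-0.3,0,0,0,0],[0,0,-0.05,0,0,0,0],[0,0,0,0,0,0,0]]'
```

```text
time: 51.85
tool_pos: [0.4944, -0.0074, 0.0883]
ee_rot: [3.141, 0.002, -3.086]
wrist_force: [0.1, 0.2, 2.0]
width: 0.0129
finger_force: 30.0
time: 52.45
tool_pos: [0.4945, -0.0074, 0.0812]
ee_rot: [3.141, 0.003, -3.086]
wrist_force: [-5.4, 2.4, 14.1]
width: 0.0125
finger_force: 30.0
```

```bash
python3 -m pendant '[[0,0,0,0,0,-5,0],[0,0,0,0,0,-6,0],[0,0,0,0,0,-6,0],[0,0,0,0,0,-6,0],[0,0,0,0,0,-6,0]]'; python3 -m pendant '[[0,0,0,0,0,-6,0],[0,0,0,0,0,-6,0],[0,0,0,0,0,-6,0],[0,0,0,0,0,0,0]]'
```

```text
time: 52.95
tool_pos: [0.4945, -0.0073, 0.0811]
ee_rot: [3.14, 0.002, 2.687]
wrist_force: [-3.5, 2.2, 15.0]
width: 0.0124
finger_force: 30.0
time: 53.35
tool_pos: [0.4946, -0.0073, 0.0812]
ee_rot: [3.139, 0.002, 2.375]
wrist_force: [-5.0, 2.1, 15.7]
width: 0.0127
finger_force: 30.0
```

```bash
python3 -m pendant '[[0,0,0,0,0,-6,0],[0,0,0,0,0,-6,0],[0,0,0,0,0,-6,0],[0,0,0,0,0,-6,0],[0,0,0,0,0,-3,0],[0,0,0,0,0,0,0]]';python3 -c "
from bench import robot
o=robot.get_obs();print(o['wrist_torque'])"; python3 -m pendant '[[0,0,0,0,0,-2,0],[0,0,0,0,0,-2,0],[0,0,0,0,0,0,0]]';python3 -c "
from bench import robot
o=robot.get_obs();print(o['wrist_torque'])"
```

```text
time: 53.95
tool_pos: [0.4946, -0.0072, 0.0812]
ee_rot: [3.138, 0.0, 1.905]
wrist_force: [-5.1, 2.8, 15.2]
width: 0.0127
finger_force: 30.0
[0.52311852 1.05484674 0.00177123]
time: 54.25
tool_pos: [0.4947, -0.0072, 0.0812]
ee_rot: [3.138, 0.0, 1.837]
wrist_force: [-4.4, 2.8, 14.6]
width: 0.013
finger_force: 30.6
[0.52427849 0.99942882 0.54597842]
```

Stop reached (0.55 N·m). I'll ease off, let it rise and release.

```bash
python3 -m pendant '[[0,0,0,0,0,2,0],[0,0,0.3,0,0,0,0],[0,0,0.3,0,0,0,0],[0,0,0.35,0,0,0,0],[0,0,0,0,0,0,0],[0,0,0,0,0,0,0.2],[0,0,0,0,0,0,0.4],[0,0,0,0,0,0,0.5]]';python3 -m pendant '[[0,0,2,0,0,0,0.5],[0,0,4,0,0,0,0.5],[0,0,4,0,0,0,0.5],[-1,4,0,0,0,0,0.5],[-1,4,0,0,0,0,0.5],[-1,4,0,0,0,0,0.5],[-1,4,0,0,0,0,0.5],[-1,4,0,0,0,0,0.5]]';python3 -m pendant '[[-1,4,0,0,0,0,0.5],[0,0,0,0,0,0,0.5]]';python3 chk.py
python3 - <<'E'
from h import *
S=avg("side",3);T=avg("top",3)
def g(c,s,k): return cv2.resize(np.clip(c[:,:,::-1]*k,0,255).astype(np.uint8),None,fx=s,fy=s,interpolation=cv2.INTER_CUBIC)
A=g(S[115:215,225:350],3.1,2.2);B=g(T[140:245,300:485],2.1,2.2);c=np.zeros((320,790,3),np.uint8);c[:A.shape[0],:A.shape[1]]=A;c[:B.shape[0],395:395+B.shape[1]]=B;cv2.imwrite("pics/f2.png",c)
E
```

```text
time: 55.05
tool_pos: [0.4929, -0.0081, 0.0861]
ee_rot: [-3.14, -0.0, 1.87]
wrist_force: [-0.8, 0.7, -0.0]
width: 0.0315
finger_force: 0.0
time: 55.85
tool_pos: [0.4428, 0.1933, 0.1865]
ee_rot: [-3.141, 0.001, 1.87]
wrist_force: [0.3, -0.3, -0.6]
width: 0.047
finger_force: 0.0
time: 56.05
tool_pos: [0.4319, 0.2358, 0.1863]
ee_rot: [-3.14, -0.001, 1.876]
wrist_force: [0.5, -0.7, -0.1]
width: 0.047
finger_force: 0.0
[0.434  0.231  0.1868] [-3.1413  0.0005  1.8683]
side [276.2 160.7]
cap in cradle frame 0.03823416641545017 -0.09413250207858234 []
cap in cradle frame 0.03899328811759981 -0.0017704395456879622 []
cap in cradle frame 0.037749074345486404 -0.047461630624775555 []
cap in cradle frame 0.03921582975765367 0.045232389330554845 []
cap in cradle frame 0.03870211866357185 0.09106491767165527 [(np.float64(0.7), np.float64(0.0805))]
```

View pics/f2.png

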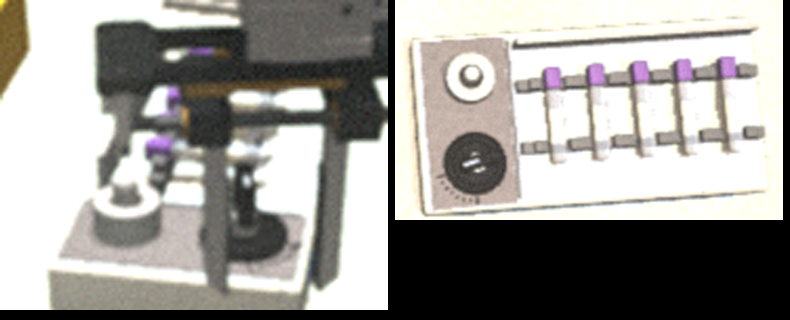

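Top view: all five tubes lie centred with caps to the backplate, the collar is around the spindle at (470,74) in the crop, and the knob line points left. A numerical check of the knob, then I'll hand in.

Run:
```python
from h import *
T=avg("top",4)
m=np.zeros(T.shape[:2],bool);m[207:231,327:349]=T[207:231,327:349].mean(2)>50
for c,a,k in blobs(m,4,60):
    y,x=np.where(k);W=np.array([plane("top",(u,v),.108)[:2] for u,v in zip(x,y)]);d=cv2.fitLine(W.astype(np.float32),2,0,.01,.01).ravel();print(c,a,W.mean(0),np.degrees(np.arctan2(d[1],d[0])))
print(robot.close_job())
```

```text
[337.5        212.66666667] 6 [ 0.50016101 -0.00191506] 89.54395
[336. 217.] 23 [0.49104565 0.00149187] -70.33874
[339.83333333 220.25      ] 12 [ 0.48408743 -0.00641477] -74.388336
[328.         229.42857143] 7 [0.46511452 0.01900341] 62.062737
[347.2 229.6] 5 [ 0.46421766 -0.02139726] -72.19173
the job is handed in; nothing more can be done
None
```

I've handed the job in, and it looks done, though no verdict came back: the mixer was switched off, all five tubes lie in the cradles with caps to the backplate, the collar is down on the spindle, and the knob is back at its clockwise stop. One tube that got knocked out of place after I laid it was put back.

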